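Set the nested planters out on their saucers

ROBOT

A 6-joint arm with a two-finger parallel gripper is mounted at the origin on the work surface. World frame = base frame: x ahead of the robot, y to its left, z up, the work surface at z = 0. Lengths are in m, angles in rad, forces in N, time in s.
With the tool pointing down it reaches from about 0.325 to 0.9 m from the base axis. Payload 3.5 kg.
Tool frame: the origin (TCP) lies on the centre line of the jaws, within the pads' length; the fingertips stand 25 mm ahead of it and the grasp point (between the pads) lies 6 mm ahead of it (manip.tcp_to_tips is the distance from the TCP to the fingertips, in m); z points along the fingers, x is the direction in which the jaws open and shut, and the axes are right-handed (so a half turn about z gives the same grasp; the last joint's range is limited). The gripper opens to 85 mm and grips with 20 to 120 N. Pads are 22 mm wide; open, the fingers measure 114 mm over their backs; the gripper's body (76 mm by 85 mm) begins 54 mm behind the grasp point. The pads swing forward as they close: fully open they stand 13 mm farther back than shut.
Start: joints at [1.166, 0.276, -0.026, 1.268, 0, 1.467], TCP at [0.186, 0.597, 0.219] pointing down, gripper open.
Joint ranges: [-3.12, 3.12], [-0.85, 1.88], [-1.08, 1.24], [-1.95, 2.15], [-1.57, 1.53], [-3.14, 3.14]. Speed limits (rad/s): [2.57, 2.57, 3.14, 3.14, 3.14, 3.14].

INTERFACE

Orientations are given as a 3x3 rotation matrix whose columns are the frame's x, y, z axes.
In Python, from workcell import read_state, grab_frame, calibration, order, manip gives the robot as it stands.
- The arm moves only by the tool play_rows, never from a script. Its argument "commands" is a list of rows, each a list of 4 numbers: the shift along the tool's x, y, z in cm, then the turn about the tool's z in rad. A call has 1 to 10 rows; each row is the pose to reach, as a shift and turn from the pose commanded when the call began, along the tool's axes at that moment; what a row does not reach only later rows make up. A row lasts 1/10 s, in which the tool goes at most 50 mm and 8.59 degrees, less where a joint would pass 70% of its speed; a pose out of reach is approached as far as the arm can. A call with a gripper value outside its range is refused whole. "fingers" is the finger opening in cm, from 0 to 8.54, set as the call begins (left out, the last holds). The fingers move at their own pace and stop on an object; "force" is the grip in N (left out, the last holds). Time passes only in rows, so rows that repeat a pose let the fingers close. It gives the time, the measured TCP pose, the force and the opening at its end, in the units of the state.
- read_state(): the state, without advancing time (a new reading comes with each control period).
- grab_frame(name): name is "side" or "top"; returns (picture, depth): 400x640x3 uint8, red, green, blue; 400x640 float32, m along the optical axis (not along the pixel's ray), 0 where there is no reading.
- calibration(name): a dict with "fx", "fy", "cx", "cy" (pixels), "extrinsics" (4x4, takes a point from world to camera coordinates). Camera axes: x right, y down, z forward; pixel columns grow to the right and rows downward; lengths in m; the calibration is good to about 2 mm. A picture is of the moment at which its call begins. calibration takes no time and is no camera call.
- order.close_job(): hands the job in, once; it reports no verdict.
The state is a dict: "t": time; "joint_pos": joint angles; "joint_vel": joint speeds; "joint_torque": joint torques, N m; "position": TCP position; "orientation": TCP orientation; "wrist_force": force on the tool from outside, world axes, zero at the start; "ft_torque": the same for the moment, N m; "width": finger opening in m.
Only numpy, scipy, OpenCV 4.12 (cv2) and the standard library are available. Lean on these libraries where they do the work, as an engineer would, in place of code of your own. Each camera call takes 0.05 s, during which the arm holds its last target.

TASK

Take the nest of four plant pots apart and set each pot upright and centred on the saucer of its own colour, gently and flat on the saucer's floor. Leave the saucers, the brass hose connector and the red seed tin where they stand.

Things in the scene. Friction and masses are not known exactly. Their poses are not given: they have to be found in the camera images.
- tall_pot: Tall narrow pot, yellow plastic, 60 mm over the rim, 44 mm over the base, 122 mm high, about 75 g. Tapered wall and floor 4 mm thick; the top 18 mm is an upright rim band 8 mm thick (44 mm clear inside). Stands in the green herb pot, rim 28 mm above that one's. Rim 134 mm above the table at the start. Origin: centre of the underside; z up, same at any yaw.
- herb_pot: Herb pot, green plastic, 86 mm over the rim, 60 mm over the base, 98 mm high, about 100 g. Tapered wall and floor 4 mm thick; the top 18 mm is an upright rim band 8 mm thick (70 mm clear inside). Stands in the blue azalea pot, rim 30 mm above that one's. Rim 106 mm above the table at the start. Origin: centre of the underside; z up, same at any yaw.
- azalea_pot: Azalea pot, wide and low, blue plastic, 116 mm over the rim, 86 mm over the base, 72 mm high, about 130 g. Tapered wall and floor 4 mm thick; the top 18 mm is an upright rim band 8 mm thick (100 mm clear inside). Stands in the terracotta bowl, rim 30 mm above that one's. Rim 76 mm above the table at the start. Origin: centre of the underside; z up, same at any yaw.
- bowl: Shallow planting bowl, terracotta red-brown plastic, 150 mm over the rim, 110 mm over the base, 46 mm high, about 150 g. Tapered wall and floor 4 mm thick; the top 18 mm is an upright rim band 8 mm thick (134 mm clear inside). On the table; holds the others, each loose on the floor of the next larger. Rim 46 mm above the table at the start. Origin: centre of the underside; z up, same at any yaw.
- tall_saucer: Yellow plastic saucer that belongs to the tall pot, loose on the table (80 to 170 g): flat floor about 64 mm across and 4 mm thick, rim 14 mm high, 82 mm across the rim outside. Origin: centre of the underside, on the table; the pot's underside rests 4 mm above it; round, z up. Its place changes from start to start.
- herb_saucer: Green plastic saucer that belongs to the herb pot, loose on the table (80 to 170 g): flat floor about 80 mm across and 4 mm thick, rim 14 mm high, 98 mm across the rim outside. Origin: centre of the underside, on the table; the pot's underside rests 4 mm above it; round, z up. Its place changes from start to start.
- azalea_saucer: Blue plastic saucer that belongs to the azalea pot, loose on the table (80 to 170 g): flat floor about 106 mm across and 4 mm thick, rim 14 mm high, 124 mm across the rim outside. Origin: centre of the underside, on the table; the pot's underside rests 4 mm above it; round, z up. Its place changes from start to start.
- bowl_saucer: Terracotta red-brown plastic saucer that belongs to the bowl, loose on the table (80 to 170 g): flat floor about 130 mm across and 4 mm thick, rim 14 mm high, 148 mm across the rim outside. Origin: centre of the underside, on the table; the pot's underside rests 4 mm above it; round, z up. Its place changes from start to start.
- hose_connector: Small brass hose connector standing on the table among the saucers, 30 mm across, 44 mm high, loose; not part of the job. Origin: centre of its underside.
- seed_tin: Small red seed tin with a paper label and steel lid standing among the saucers, 42 mm across, 44 mm high, loose; not part of the job. Origin: centre of its underside.
Mind the look-alikes: they are no part of the job. Of the things like the herb_pot, leave any that is pink; of the rest the smaller one is meant. Leave any green or pink look-alike of the bowl alone.

How it is judged:
At the end, for the whole second after the job is handed in: Each of the four pots stands upright (within 0.06 rad) in the saucer of its own colour, its centre within 13 mm of the saucer's centre and its underside flat on the saucer's floor (1 to 8 mm above the saucer's underside), the saucers flat on the table, all pots at rest and released (horizontal distance between bowl and bowl_saucer below 0.013 m and z of bowl in the frame of bowl_saucer between 0.001 and 0.008 m and angle between each of bowl, bowl_saucer, azalea_pot, azalea_saucer, herb_pot, herb_saucer, tall_pot, tall_saucer's own z axis and vertical below 0.06 rad and height (world z) of each of bowl_saucer, azalea_saucer, herb_saucer, tall_saucer below 0.006 m and linear speed of each of bowl, azalea_pot, herb_pot, tall_pot below 0.02 m/s and contact force between each of bowl, azalea_pot, herb_pot, tall_pot and the fingers below 0.1 N and horizontal distance between azalea_pot and azalea_saucer below 0.013 m and z of azalea_pot in the frame of azalea_saucer between 0.001 and 0.008 m and horizontal distance between herb_pot and herb_saucer below 0.013 m and z of herb_pot in the frame of herb_saucer between 0.001 and 0.008 m and horizontal distance between tall_pot and tall_saucer below 0.013 m and z of tall_pot in the frame of tall_saucer between 0.001 and 0.008 m); the robot touches nothing.
It fails at once if a saucer is pushed more than 30 mm from where it stood (distance of any of bowl_saucer, azalea_saucer, herb_saucer, tall_saucer from where it was at the start of the episode above 0.03 m).
It fails at once if the hose connector or the seed tin is moved more than 20 mm or tipped (distance of any of hose_connector, seed_tin from where it was at the start of the episode above 0.02 m or angle between any of hose_connector, seed_tin's own z axis and vertical above 0.3 rad).
It fails at once if a pot is tipped more than 40 degrees (angle between any of bowl, azalea_pot, herb_pot, tall_pot's own z axis and vertical above 0.7 rad).
It fails at once if a pot out of the fingers falls faster than 0.5 m/s (dropped from about 15 mm or more) ((contact force between bowl and the fingers below 0.1 N and linear speed of bowl above 0.5 m/s) or (contact force between azalea_pot and the fingers below 0.1 N and linear speed of azalea_pot above 0.5 m/s) or (contact force between herb_pot and the fingers below 0.1 N and linear speed of herb_pot above 0.5 m/s) or (contact force between tall_pot and the fingers below 0.1 N and linear speed of tall_pot above 0.5 m/s)).
It also fails if it takes over 112 s, if anything falls off the work surface, if the arm or the gripper's body presses on something with over 40 N, if the wrist force passes 120 N, or if a joint passes its speed limit or range.

## Working session

There is one attempt and no reset: what is moved stays moved. The work goes in short steps, Python scripts to look and compute and a tool call to move; the robot and the scene stay as the last step left them, time stands still between calls to the robot, and variables do not carry over. Pictures are saved under pics/ and viewed, and the job is handed in when it is done.

Besides the shell and the picture viewer there is one more tool, called after "Emit:" as name([rows], argument=value, ...), one row to a line, values as JSON. play_rows: Moves the arm, as the interface text tells. Its arguments: {"type":"object","properties":{"commands":{"type":"array"},"fingers":{"type":"number"},"force":{"type":"number"}},"required":["commands"]}

```bash
ls; mkdir -p pics; cat > h.py <<'E'
import numpy as np,cv2
from workcell import read_state, grab_frame, calibration, order, manip
def cloud(name,d):
    c=calibration(name);T=np.linalg.inv(np.array(c["extrinsics"]))
    v,u=np.mgrid[0:d.shape[0],0:d.shape[1]]
    P=np.stack([(u-c["cx"])/c["fx"]*d,(v-c["cy"])/c["fy"]*d,d],-1)
    W=P@T[:3,:3].T+T[:3,3]
    W[d<=0]=np.nan
    return W
E
python3 - <<'E'
from h import *
for n in("top","side"):
    p,d=grab_frame(n);np.savez(f"pics/{n}0.npz",p=p,d=d);cv2.imwrite(f"pics/{n}0.png",p[...,::-1])
    print(n,calibration(n))
s=read_state();print(s["t"],s["position"],s["orientation"],s["width"],manip.tcp_to_tips, [x for x in dir(manip) if x[0]!='_'])
E
```

```text
pics
top {'fx': 477.6315346508892, 'fy': 477.6315346508892, 'cx': 319.00279940888123, 'cy': 200.60285779478392, 'extrinsics': array([[ 0.01674736, -0.99975931,  0.01417225, -0.1314588 ],
       [-0.98964309, -0.01859567, -0.14234029,  0.4611222 ],
       [ 0.14256957, -0.01164164, -0.98971632,  1.33717872],
       [ 0.        ,  0.        ,  0.        ,  1.        ]])}
side {'fx': 366.94240460387687, 'fy': 366.94240460387687, 'cx': 311.7696062890938, 'cy': 196.02330035746422, 'extrinsics': array([[ 0.99790441, -0.0612058 , -0.02099156, -0.45372723],
       [-0.05328164, -0.59320844, -0.80328377,  0.02401763],
       [ 0.03671326,  0.80271888, -0.59522646,  1.19547137],
       [ 0.        ,  0.        ,  0.        ,  1.        ]])}
0.1 [0.1854857  0.59607251 0.21836383] [[ 2.97239799e-01  9.54802517e-01 -8.10311380e-04]
 [ 9.54800695e-01 -2.97240825e-01 -1.87767996e-03]
 [-2.03367118e-03 -2.15564654e-04 -9.99997909e-01]] 0.0850138572254946 0.025 ['PlanningError', 'tcp_to_tips']
```

View pics/top0.png

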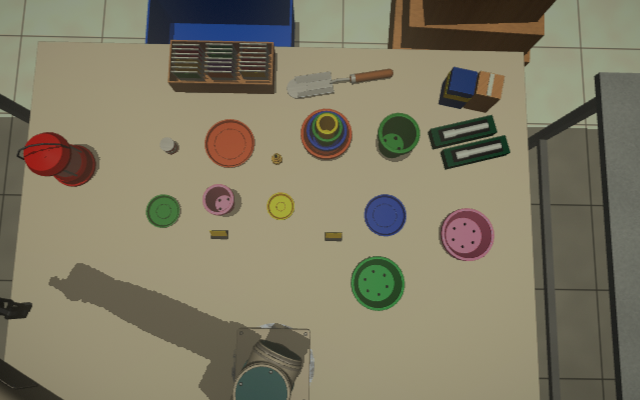

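View pics/side0.png

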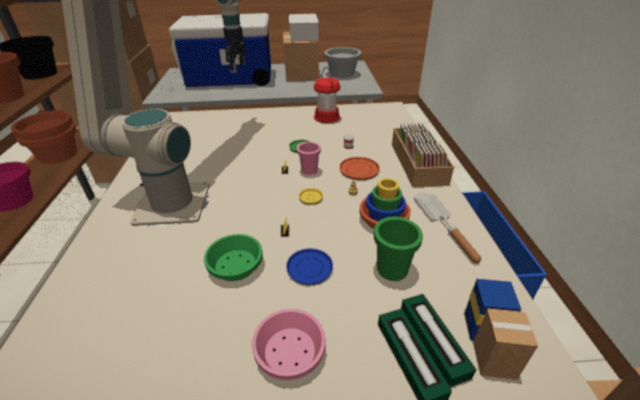

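The top view shows the nest at (326,130). The saucers are terracotta at (230,143), green at (163,211), yellow at (281,206) and blue at (385,215). The connector is at (277,158) and the tin at (169,146). The look-alikes are a large green pot (398,135), a pink pot (219,199), and green and pink bowls.

```bash
cat >> h.py <<'E'
from scipy.optimize import least_squares
def onplane(name,uv,z):
    c=calibration(name);T=np.linalg.inv(np.array(c["extrinsics"]))
    uv=np.atleast_2d(uv).astype(float)
    r=np.stack([(uv[:,0]-c["cx"])/c["fx"],(uv[:,1]-c["cy"])/c["fy"],np.ones(len(uv))],-1)@T[:3,:3].T
    o=T[:3,3];return o+r*((z-o[2])/r[:,2])[:,None]
def circ(P,r=None):
    P=P[:,:2];m=P.mean(0)
    if r is None:
        s=least_squares(lambda q:np.hypot(*(P-q[:2]).T)-q[2],[*m,.04],loss="soft_l1",f_scale=.002)
    else:
        s=least_squares(lambda q:np.hypot(*(P-q[:2]).T)-r,m,loss="soft_l1",f_scale=.002)
    return s.x, np.sqrt(np.mean(s.fun**2))
def mask(p,col):
    hsv=cv2.cvtColor(p,cv2.COLOR_RGB2HSV);H,S,V=[hsv[...,i].astype(int) for i in range(3)]
    if col=="red": return ((H<11)|(H>172))&(S>120)&(V>40)
    lo,hi={"green":(45,85),"yellow":(22,33),"blue":(105,130)}[col]
    return (H>=lo)&(H<=hi)&(S>(130 if col!="green" else 100))&(V>30)
E
python3 - <<'E'
from h import *
f=np.load("pics/top0.npz");p,d=f["p"],f["d"];W=cloud("top",d)
print("table z",np.nanmedian(W[260:300,450:500,2]))
for n,col,uv,r in [("tall","yellow",(281,206),.041),("herb","green",(163,211),.049),("az","blue",(385,215),.062),("bowl","red",(230,143),.074)]:
    m=mask(p,col);m2=np.zeros_like(m);x,y=uv;k=40;m2[y-k:y+k,x-k:x+k]=m[y-k:y+k,x-k:x+k]
    cs,_=cv2.findContours(m2.astype(np.uint8),cv2.RETR_EXTERNAL,cv2.CHAIN_APPROX_NONE)
    c=max(cs,key=cv2.contourArea)[:,0];P=onplane("top",c,.014)
    print(n,circ(P),circ(P,r),"zmed",np.nanmedian(W[m2][:,2]), "maxz",np.nanpercentile(W[m2][:,2],98))
N=W[95:165,290:365].reshape(-1,3)
pc=p[95:165,290:365].reshape(-1,3)
for n,z,ro in [("tall",.134,.030),("herb",.106,.043),("az",.076,.058),("bowl",.046,.075)]:
    s=np.abs(N[:,2]-z)<.003;P=N[s]
    # fit with mid radius of band
    print(n,s.sum(),circ(P,ro-.004),circ(P),np.ptp(P[:,:2],axis=0), P[:,:2].min(0)/2+P[:,:2].max(0)/2)
for n,uv in [("conn",(277,158)),("tin",(169,146)),("pinkpot",(219,199)),("bigherb",(398,135)),("clipL",(219,234)),("clipR",(333,236))]:
    x,y=uv;Q=W[y-22:y+22,x-22:x+22].reshape(-1,3);Q=Q[Q[:,2]>.012] if 'clip' in n else Q[Q[:,2]>.03]
    if len(Q): print(n,Q.min(0),Q.max(0),np.median(Q,0))
E
python3 -c "
import cv2;a=cv2.imread('pics/top0.png')[90:260,130:430];cv2.imwrite('pics/crop0.png',cv2.resize(a,(750,425),interpolation=2))"
```

```text
table z 2.980295570531588e-05
tall (array([ 0.44845397, -0.01101863,  0.03828245]), np.float64(0.0021145768727871103)) (array([ 0.44743785, -0.01129777]), np.float64(0.003574142647751932)) zmed 0.004234181748000276 maxz 0.016903474248354478
herb (array([0.42864202, 0.32876128, 0.04602257]), np.float64(0.000894953562587294)) (array([0.4286517 , 0.32877785]), np.float64(0.003114775854324385)) zmed 0.003926388587514706 maxz 0.016304880325335818
az (array([ 0.42694491, -0.31577576,  0.05225185]), np.float64(0.0020949625250552043)) (array([ 0.42716356, -0.30710545]), np.float64(0.01052365402164971)) zmed 0.004168421498666808 maxz 0.011632207624900304
bowl (array([0.63425112, 0.14497527, 0.07098867]), np.float64(0.0008720378706309372)) (array([0.63438668, 0.1449388 ]), np.float64(0.003136994037683705)) zmed 0.004157659341786246 maxz 0.015467264499199848
tall 133 (array([ 0.66220743, -0.14102489]), np.float64(0.002465126219653442)) (array([ 0.66218881, -0.14103076,  0.02612484]), np.float64(0.002468197471277295)) [0.0595948  0.05740582] [ 0.66224828 -0.1415913 ]
herb 181 (array([ 0.66188349
[... 593 characters left out ...]
-0.14006624]
conn [ 0.58306237 -0.00553482  0.03129067] [0.59958633 0.01226474 0.04898025] [0.58982559 0.00310421 0.04149152]
tin [0.59964282 0.29807239 0.03086453] [0.64075116 0.33877736 0.0513067 ] [0.61840421 0.31720757 0.04269137]
pinkpot [0.41159786 0.11015961 0.03033591] [0.49574804 0.19488202 0.1077121 ] [0.46276387 0.16594778 0.09318419]
bigherb [ 0.58389809 -0.39285831  0.03000893] [ 0.69698316 -0.28072433  0.13855063] [ 0.65967875 -0.34640383  0.11810055]
clipL [0.36110297 0.12799199 0.01278478] [0.42741664 0.18542903 0.10311021] [0.37070814 0.1563682  0.03316943]
clipR [ 0.35227259 -0.19010583  0.01200137] [ 0.37155005 -0.14460105  0.04143484] [ 0.36649416 -0.16549624  0.02463793]
```

View pics/crop0.png

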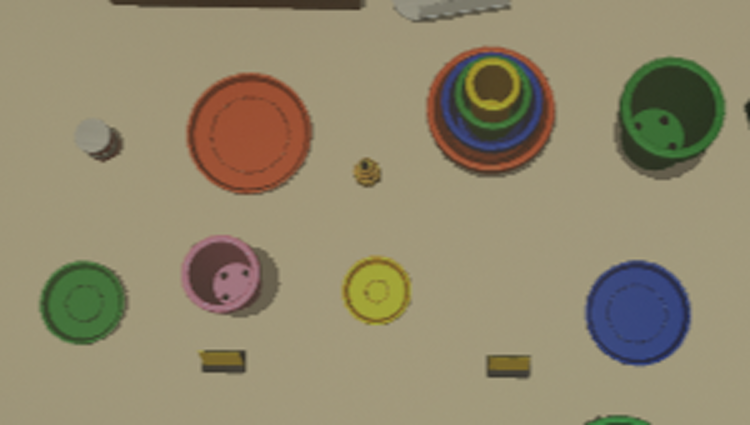

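Most measurements agree with the given sizes. The blue saucer fit (radius 52 against 62 mm) is off, so I'm re-measuring the saucers from the rim depth points.

```bash
python3 - <<'E'
from h import *
f=np.load("pics/top0.npz");p,d=f["p"],f["d"];W=cloud("top",d)
for n,c0,r in [("tall",(.448,-.011),.041),("herb",(.4287,.3288),.049),("az",(.427,-.31),.062),("bowl",(.634,.145),.074)]:
    Q=W.reshape(-1,3);dd=np.hypot(Q[:,0]-c0[0],Q[:,1]-c0[1])
    s=(dd<r+.012)&(Q[:,2]>.009)&(Q[:,2]<.022);P=Q[s]
    c,_=circ(P)
    for k in range(2):
        dd=np.hypot(Q[:,0]-c[0],Q[:,1]-c[1]);
    fl=(dd<r-.015); 
    print(n,s.sum(),c,_, "bbox mid",(P[:,:2].min(0)+P[:,:2].max(0))/2,"ext",np.ptp(P[:,:2],axis=0))
# edge: colour-diff from table
lab=cv2.cvtColor(p,cv2.COLOR_RGB2LAB).astype(float)
for n,uv,r in [("tall",(281,206),.041),("herb",(163,211),.049),("az",(385,215),.062),("bowl",(230,143),.074)]:
    x,y=uv;k=45;ref=np.median(lab[y-k:y+k,[x-k,x+k-1],1:].reshape(-1,2),0)
    m=(np.hypot(*(lab[...,1:]-ref).transpose(2,0,1))>12);m2=np.zeros_like(m);m2[y-k:y+k,x-k:x+k]=m[y-k:y+k,x-k:x+k]
    cs,_=cv2.findContours(m2.astype(np.uint8),cv2.RETR_EXTERNAL,cv2.CHAIN_APPROX_NONE)
    c=min(cs,key=lambda q:abs(np.hypot(*(cv2.minEnclosingCircle(q)[0]-np.array(uv)))) if cv2.contourArea(q)>300 else 1e9)[:,0]
    P=onplane("top",c,.010);print(n,circ(P),c.min(0),c.max(0))
E
```

```text
tall 162 [ 0.44923597 -0.01263244  0.03746121] 0.003967417985415978 bbox mid [ 0.45038496 -0.01198625] ext [0.0804834  0.07867869]
herb 182 [0.42884518 0.32673782 0.04556283] 0.007275814430806232 bbox mid [0.42918692 0.32661296] ext [0.09614927 0.09833868]
az 259 [ 0.42863243 -0.31681087  0.05813973] 0.008842541213855307 bbox mid [ 0.42963003 -0.31765936] ext [0.12104988 0.12047349]
bowl 300 [0.63424138 0.14395221 0.06994457] 0.01217721274022129 bbox mid [0.63511301 0.14402493] ext [0.1458397  0.14484665]
tall (array([ 0.44988144, -0.01049326,  0.03993382]), np.float64(0.0008072439285396502)) [266 192] [294 219]
herb (array([0.42927879, 0.32993817, 0.04737907]), np.float64(0.0008714322160049894)) [146 194] [179 227]
az (array([ 0.42889977, -0.31613164,  0.06098344]), np.float64(0.000792184629028199)) [364 194] [406 236]
bowl (array([0.63565133, 0.14584845, 0.07228837]), np.float64(0.0008740002525652588)) [205 119] [254 167]
```

Emit:
play_rows([
  [0,0,0,-0.1],
  [0,0,-3,-0.2],
  [0,0,-6,-0.3],
  [0,0,-8,-0.302],
  [0,0,-8,-0.302],
  [0,0,-8,-0.302],
], fingers=8.5)

```text
t: 0.7
position: [0.1857, 0.5967, 0.299]
orientation: [[-0.0, 1.0, -0.0], [1.0, 0.0, -0.0], [-0.0, -0.0, -1.0]]
wrist_force: [0.1, -0.1, -0.2]
width: 0.0848
```

Emit:
play_rows([
  [-2,1.3,0,0],
  [-6,3.9,0,0],
  [-10,6.4,0,0],
  [-14,9,0,0],
  [-18,11.6,0,0],
  [-22,14.2,0,0],
  [-26,16.8,0,0],
  [-30,19.3,0,0],
  [-34,21.9,0,0],
  [-38,24.5,0,0],
])

```text
t: 1.7
position: [0.4303, 0.2147, 0.2973]
orientation: [[-0.0, 1.0, -0.003], [1.0, 0.0, -0.001], [-0.001, -0.003, -1.0]]
wrist_force: [1.2, 0.6, 0.7]
width: 0.0849
```

Emit:
play_rows([
  [-4,2.6,0,0],
  [-8,5.2,0,0],
  [-12,7.7,0,0],
  [-16,10.3,0,0],
  [-20,12.9,0,0],
  [-24,15.5,0,0],
  [-28,18,0,0],
  [-32,20.6,1,0],
  [-35,22.6,3,0],
  [-35.8,23.1,5,0],
])

```text
t: 2.7
position: [0.6628, -0.1447, 0.2457]
orientation: [[0.003, 1.0, -0.002], [1.0, -0.003, -0.0], [-0.0, -0.002, -1.0]]
wrist_force: [-0.8, 0.8, -0.5]
width: 0.0851
```

Emit:
play_rows([
  [0,0,0,0],
  [0,0,0,0],
])

```text
t: 2.9
position: [0.6604, -0.1405, 0.2473]
orientation: [[0.0, 1.0, -0.005], [1.0, -0.0, 0.002], [0.002, -0.005, -1.0]]
wrist_force: [0.4, -0.3, -0.3]
width: 0.0852
```

Emit:
play_rows([
  [0,0.15,2.5,0],
  [0,0.15,5.5,0],
  [0,0.15,8.5,0],
  [0,0.15,9.8,0],
  [0,0.15,10.6,0],
  [0,0.15,10.6,0],
])

```text
t: 3.5
position: [0.6632, -0.1405, 0.1436]
orientation: [[-0.001, 1.0, -0.0], [1.0, 0.001, 0.0], [0.0, -0.0, -1.0]]
wrist_force: [0.4, 0.3, -0.6]
width: 0.0852
```

```bash
python3 - <<'E'
from h import *
p,d=grab_frame("side");cv2.imwrite("pics/s1.png",cv2.resize(p[130:250,300:480,::-1],None,fx=4,fy=4,interpolation=2))
print(read_state()["position"])
E
```

```text
[ 0.66400162 -0.1408646   0.14464915]
```

View pics/s1.png

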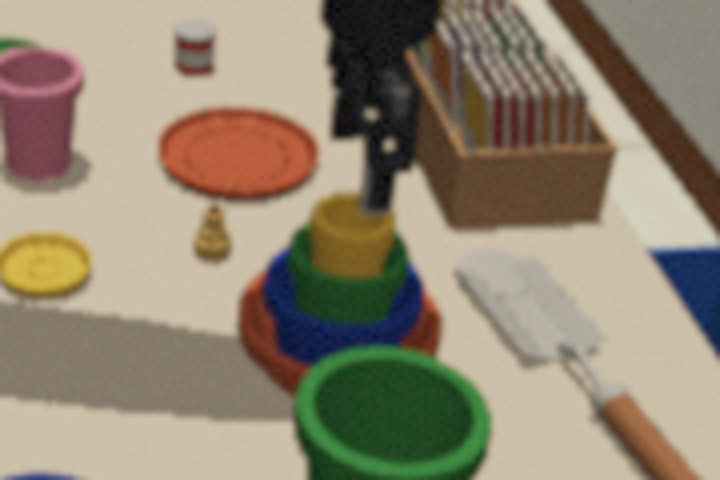

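The side view seems to show the near finger right of the pot's centre, at about (393,181) in the full frame. I'm checking its position against the depth data before closing.

```bash
python3 - <<'E'
from h import *
s=read_state();print(s["position"],s["orientation"][:,2])
p,d=grab_frame("side");W=cloud("side",d)
c=calibration("side");E=np.array(c["extrinsics"])
def pr(X):
    q=E[:3,:3]@np.array(X)+E[:3,3];return c["fx"]*q[0]/q[2]+c["cx"],c["fy"]*q[1]/q[2]+c["cy"]
for X in [(.662,-.141,.134),(.662,-.141-.043,.119),(.662,-.141+.043,.119)]: 
    u,v=pr(X);print("crop px",(u-300)*4,(v-130)*4)
for v in range(150,200,4):
    print(v,[tuple(np.round(W[v,u]*1000).astype(int)) if d[v,u]>0 else 0 for u in range(384,406,3)])
p,d=grab_frame("top");cv2.imwrite("pics/t1.png",cv2.resize(p[80:200,250:430,::-1],None,fx=4,fy=4,interpolation=2))
E
```

```text
[ 0.66400162 -0.1408646   0.14464915] [ 1.48358017e-03 -4.10608536e-04 -9.99998815e-01]
crop px 351.11892746316903 213.7027919592026
crop px 363.2089511232498 267.4718697826381
crop px 335.59965683830796 197.2911049890257
150 [(np.int64(651), np.int64(-106), np.int64(222)), (np.int64(643), np.int64(-160), np.int64(252)), (np.int64(650), np.int64(-165), np.int64(255)), (np.int64(653), np.int64(-180), np.int64(263)), (np.int64(659), np.int64(-186), np.int64(266)), (np.int64(664), np.int64(-192), np.int64(269)), (np.int64(681), np.int64(-165), np.int64(253)), (np.int64(796), np.int64(147), np.int64(72))]
154 [(np.int64(653), np.int64(-100), np.int64(206)), (np.int64(663), np.int64(-97), np.int64(203)), (np.int64(649), np.int64(-170), np.int64(246)), (np.int64(656), np.int64(-175), np.int64(249)), (np.int64(653), np.int64(-208), np.int64(268)), (np.int64(660), np.int64(-209), np.int64(268)), (np.int64(668), np.int64(-208), np.int64(267)), (np.int64(675), np.int64(-209), np.int64(267))]
158 [(np.int64(656), np.int64(-96), np.int64(190)), (np.int64(664), np.int64(-98), np.int64(191)), (np.
[... 3354 characters left out ...]
, np.int64(-166), np.int64(116)), (np.int64(663), np.int64(-171), np.int64(119)), (np.int64(672), np.int64(-168), np.int64(116)), (np.int64(694), np.int64(-128), np.int64(86)), (np.int64(695), np.int64(-151), np.int64(102)), (np.int64(752), np.int64(-15), np.int64(-1)), (np.int64(762), np.int64(-15), np.int64(-1))]
198 [(np.int64(650), np.int64(-163), np.int64(100)), (np.int64(658), np.int64(-164), np.int64(101)), (np.int64(667), np.int64(-163), np.int64(99)), (np.int64(675), np.int64(-164), np.int64(99)), (np.int64(681), np.int64(-170), np.int64(104)), (np.int64(689), np.int64(-173), np.int64(105)), (np.int64(712), np.int64(-132), np.int64(73)), (np.int64(757), np.int64(-35), np.int64(-2))]
```

View pics/t1.png

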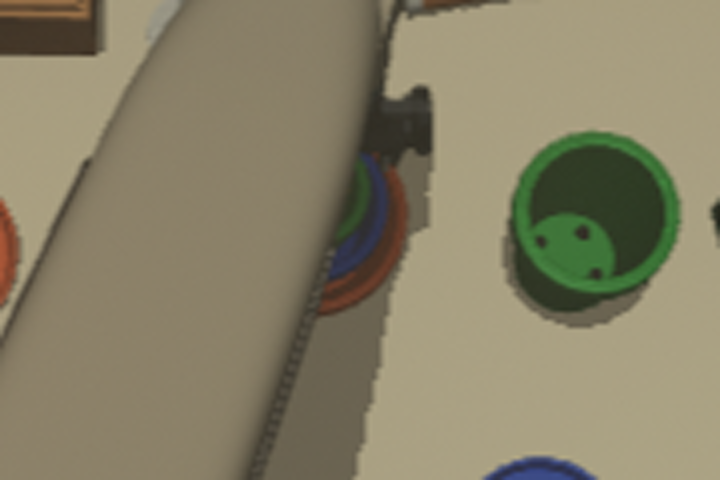

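```bash
python3 - <<'E'
from h import *
s=read_state();print(s["position"],s["joint_pos"],s["width"])
p,d=grab_frame("side");W=cloud("side",d)
cv2.imwrite("pics/s2.png",cv2.resize(p[120:205,350:430,::-1],None,fx=7,fy=7,interpolation=0))
c=calibration("side");E=np.array(c["extrinsics"])
def pr(X):
    q=E[:3,:3]@np.array(X)+E[:3,3];return c["fx"]*q[0]/q[2]+c["cx"],c["fy"]*q[1]/q[2]+c["cy"]
for z in (.12,.133,.145,.17,.2,.25):
    print(z,[tuple(np.round((np.array(pr((.662,y,z)))-[350,120])*7)) for y in (-.198,-.184,-.098)])
E
```

```text
[ 0.66471993 -0.1413628   0.14548941] [-3.04598039e-01  4.12166720e-01  4.19756504e-03  1.15953715e+00
  1.50519937e-06 -3.05050873e-01] 0.08526560612466472
0.12 [(np.float64(294.0), np.float64(558.0)), (np.float64(286.0), np.float64(536.0)), (np.float64(238.0), np.float64(413.0))]
0.133 [(np.float64(298.0), np.float64(530.0)), (np.float64(289.0), np.float64(509.0)), (np.float64(241.0), np.float64(387.0))]
0.145 [(np.float64(302.0), np.float64(505.0)), (np.float64(293.0), np.float64(484.0)), (np.float64(243.0), np.float64(363.0))]
0.17 [(np.float64(309.0), np.float64(451.0)), (np.float64(300.0), np.float64(430.0)), (np.float64(249.0), np.float64(311.0))]
0.2 [(np.float64(318.0), np.float64(384.0)), (np.float64(309.0), np.float64(363.0)), (np.float64(257.0), np.float64(246.0))]
0.25 [(np.float64(334.0), np.float64(266.0)), (np.float64(325.0), np.float64(246.0)), (np.float64(270.0), np.float64(134.0))]
```

View pics/s2.png

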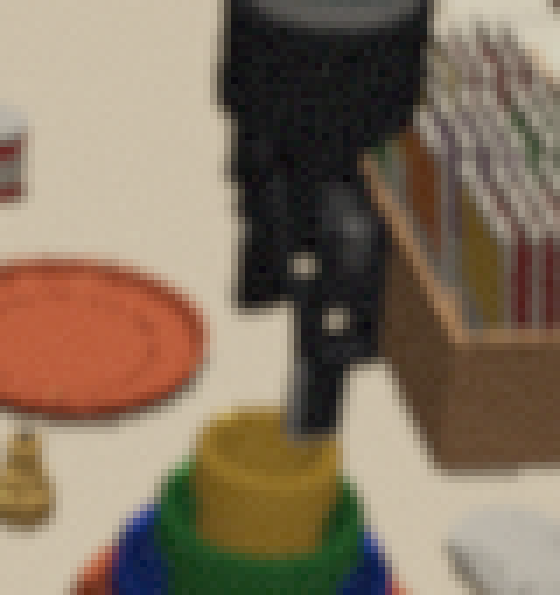

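The tip of the near finger shows at z≈0.17, but the tool data put it at about 0.12–0.133. Closing lightly here settles it: if the width stops at 60 mm, the fingers are around the pot.

Emit:
play_rows([
  [0,0,0,0],
  [0,0,0,0],
  [0,0,0,0],
  [0,0,0,0],
  [0,0,0,0],
  [0,0,0,0],
], fingers=5.2, force=20)

```text
t: 4.3
position: [0.6634, -0.1412, 0.1433]
orientation: [[-0.0, 1.0, -0.0], [1.0, 0.0, 0.0], [0.0, -0.0, -1.0]]
wrist_force: [0.8, -1.6, -1.2]
width: 0.0519
```

```bash
python3 - <<'E'
from h import *
s=read_state();print(s["position"],s["width"])
p,d=grab_frame("side");W=cloud("side",d)
cv2.imwrite("pics/s3.png",cv2.resize(p[120:205,350:430,::-1],None,fx=7,fy=7,interpolation=0))
E
```

```text
[ 0.66336964 -0.14116145  0.14333584] 0.051892635384137215
```

View pics/s3.png

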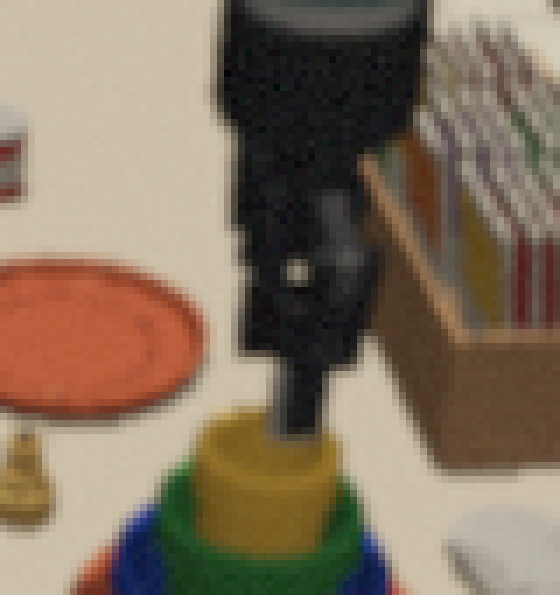

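Closing went to 52 mm on nothing, so the tips really are higher than the tool data say. They stand about 14 mm behind the reported TCP at 52 mm opening and about 25 mm behind when fully open. I'll go by the measured offset and check with the camera on the way down.

Emit:
play_rows([
  [0,0,0,0],
  [0,0,0,0],
  [0,0,0,0],
  [0,-0.1,1,0],
  [0,-0.1,2,0],
  [0,-0.1,2,0],
], fingers=8.5)

```text
t: 4.95
position: [0.6605, -0.1405, 0.1206]
orientation: [[-0.0, 1.0, -0.005], [1.0, 0.0, 0.001], [0.001, -0.005, -1.0]]
wrist_force: [-0.5, 0.5, -0.5]
width: 0.0852
```

```bash
cat > snap.py <<'E'
import sys
from h import *
n=sys.argv[1];cam=sys.argv[2];x0,x1,y0,y1,k=map(int,sys.argv[3:8])
s=read_state();print(s["t"],s["position"],s["width"],s["wrist_force"])
p,d=grab_frame(cam);np.savez(f"pics/{n}.npz",p=p,d=d)
cv2.imwrite(f"pics/{n}.png",cv2.resize(p[y0:y1,x0:x1,::-1],None,fx=k,fy=k,interpolation=2))
E
python3 snap.py s4 side 350 430 120 205 7
```

```text
4.95 [ 0.66048447 -0.14053751  0.12057811] 0.0851678203886688 [-0.47345696  0.53612325 -0.45054949]
```

View pics/s4.png

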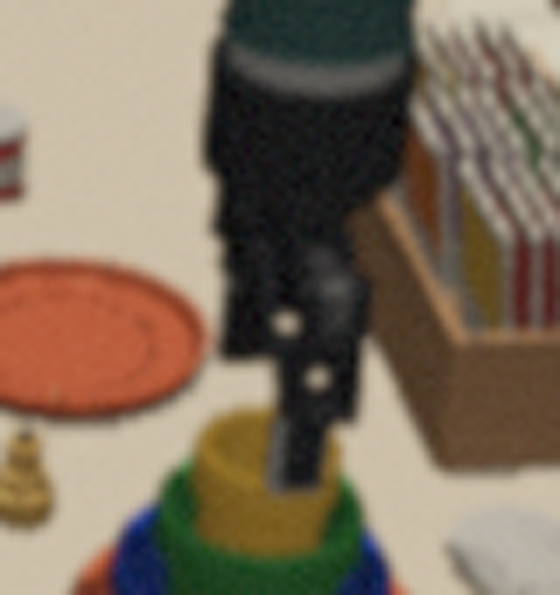

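The tips are now at about (388,190), z≈0.145. I'll go down another 2.1 cm and close gently.

Emit:
play_rows([
  [0,0.1,1,0],
  [0,0.1,2.1,0],
  [0,0.1,2.1,0],
])

```text
t: 5.3
position: [0.6618, -0.1406, 0.0999]
orientation: [[-0.0, 1.0, -0.004], [1.0, 0.0, 0.001], [0.001, -0.004, -1.0]]
wrist_force: [-1.0, -0.1, -0.1]
width: 0.0851
```

Emit:
play_rows([
  [0,0,0,0],
  [0,0,0,0],
  [0,0,0,0],
  [0,0,0,0],
  [0,0,0,0],
], fingers=5.2, force=25)

```text
t: 5.8
position: [0.6638, -0.1413, 0.103]
orientation: [[-0.0, 1.0, 0.001], [1.0, 0.0, -0.0], [-0.0, 0.001, -1.0]]
wrist_force: [-0.3, -0.3, 0.4]
width: 0.0593
```

```bash
python3 snap.py s5 side 350 430 120 205 7
```

```text
5.8 [ 0.66380596 -0.1412782   0.10295147] 0.05926951677920479 [-0.26195558 -0.3437529   0.36811793]
```

View pics/s5.png

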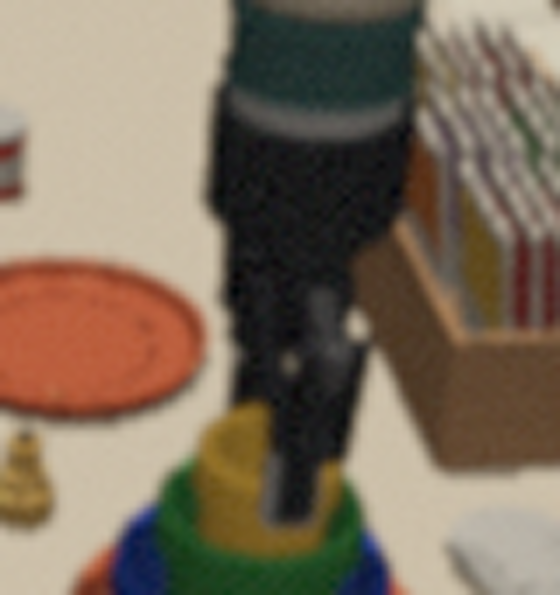

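Emit:
play_rows([
  [0,0,-0.5,0],
  [0,0,-2,0],
  [0,0,-4,0],
  [0,0,-6,0],
  [0,0,-8,0],
  [0,0,-10,0],
  [0,0,-11.5,0],
  [0,0,-12,0],
  [0,0,-12,0],
])

```text
t: 6.75
position: [0.664, -0.1413, 0.2237]
orientation: [[-0.0, 1.0, 0.002], [1.0, 0.0, -0.001], [-0.001, 0.002, -1.0]]
wrist_force: [-0.3, -0.6, -0.2]
width: 0.0585
```

```bash
python3 snap.py s6 side 330 450 60 205 4
```

```text
6.75 [ 0.66402381 -0.14133605  0.22369196] 0.05852697867861634 [-0.28445312 -0.60154617 -0.23613616]
```

View pics/s6.png

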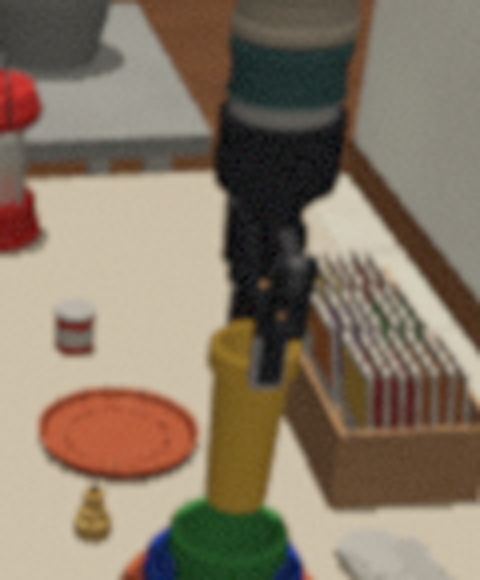

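Emit:
play_rows([
  [1,-1.5,0,0],
  [3,-5,0,0],
  [5.2,-8.5,0,0],
  [7.4,-12,0,0],
  [9.6,-15.5,0,0],
  [11.6,-19,0,0],
  [12.7,-20.8,0,0],
  [13,-21.25,0,0],
  [13,-21.25,0,0],
])

```text
t: 7.7
position: [0.4501, -0.0109, 0.2217]
orientation: [[-0.001, 1.0, -0.001], [1.0, 0.001, 0.0], [0.0, -0.001, -1.0]]
wrist_force: [0.7, 0.4, 0.2]
width: 0.0589
```

Emit:
play_rows([
  [0,0,2,0],
  [0,0,5,0],
  [0,0,8,0],
  [0,0,9.5,0],
  [0,0,10,0],
  [0,0,10,0],
])

```text
t: 8.3
position: [0.4512, -0.0116, 0.1216]
orientation: [[0.0, 1.0, -0.002], [1.0, -0.0, 0.0], [0.0, -0.002, -1.0]]
wrist_force: [-0.2, 0.3, -0.7]
width: 0.0586
```

```bash
python3 snap.py s7 side 250 370 120 230 5
```

```text
8.3 [ 0.45119142 -0.01164892  0.12159784] 0.058613690621246745 [-0.20700294  0.27753687 -0.65160753]
```

View pics/s7.png

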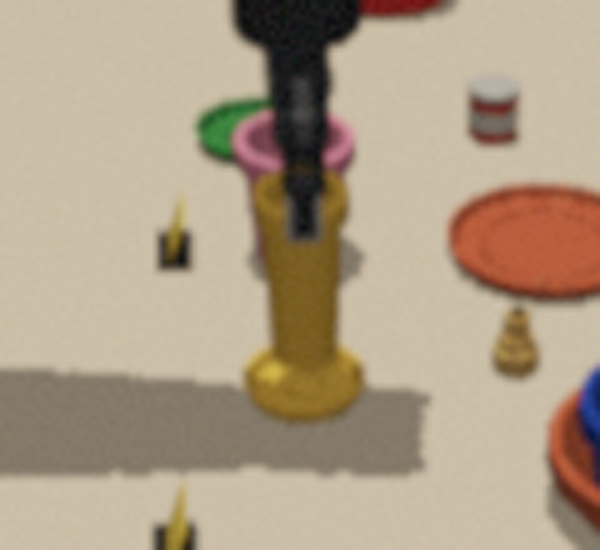

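The pot hangs straight and centred over the yellow saucer at about (310,195).

Emit:
play_rows([
  [0,0,1,0],
  [0,0,2,0],
  [0,0,2.4,0],
  [0,0,2.6,0],
  [0,0,2.7,0],
  [0,0,2.8,0],
  [0,0,2.8,0],
])

```text
t: 9.05
position: [0.4515, -0.0112, 0.0949]
orientation: [[-0.0, 1.0, 0.001], [1.0, 0.0, -0.0], [-0.0, 0.001, -1.0]]
wrist_force: [-0.9, 0.6, 1.1]
width: 0.0589
```

```bash
python3 snap.py s8 side 250 370 120 230 5
```

```text
9.05 [ 0.4514804  -0.01124414  0.09494166] 0.058943431478950564 [-0.92202348  0.58150428  1.10822359]
```

View pics/s8.png

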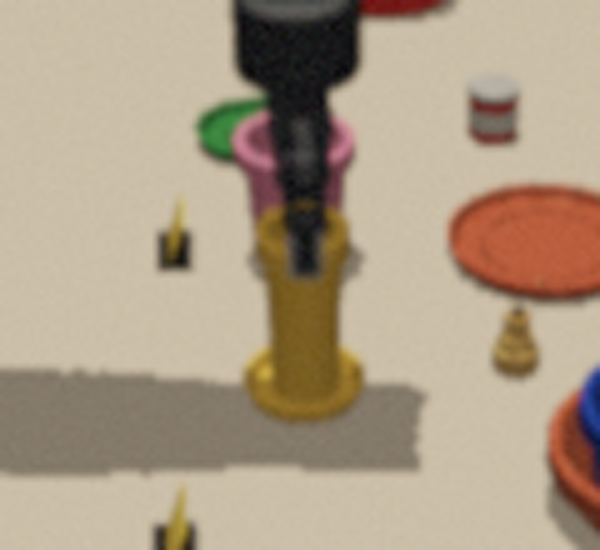

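Emit:
play_rows([
  [0,0,0.1,0],
  [0,0,0.1,0],
])

```text
t: 9.3
position: [0.4523, -0.0113, 0.0949]
orientation: [[-0.0, 1.0, 0.003], [1.0, 0.0, -0.0], [-0.0, 0.003, -1.0]]
wrist_force: [-1.5, 0.8, 7.3]
width: 0.0587
```

Emit:
play_rows([
  [0,0,0,0],
  [0,0,0,0],
  [0,0,0,0],
  [0,0,0,0],
  [0,0,-1,0],
  [0,0,-3,0],
  [0,0,-5,0],
  [0,0,-8,0],
], fingers=8.5)

```text
t: 10.1
position: [0.4496, -0.011, 0.1736]
orientation: [[-0.0, 1.0, -0.003], [1.0, 0.0, 0.0], [0.0, -0.003, -1.0]]
wrist_force: [-0.1, -0.3, -0.3]
width: 0.0847
```

```bash
python3 snap.py s9 side 250 370 100 230 4
```

```text
10.1 [ 0.44964325 -0.01101923  0.17358044] 0.08473399502543982 [-0.09922937 -0.34777184 -0.31438422]
```

View pics/s9.png

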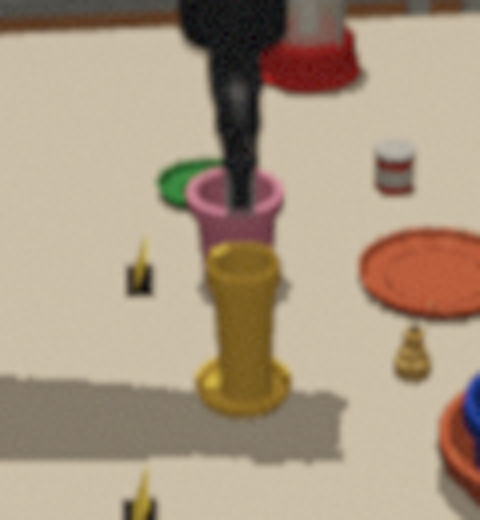

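The yellow pot stands flat and centred in its saucer. Next is the herb pot, gripped by its rim wall on the +y side.

Emit:
play_rows([
  [0,0,-2,0],
  [-1.4,3.5,-3,0],
  [-3,7,-3,0],
  [-4.6,10.5,-3,0],
  [-6.2,14,-3,0],
  [-7.8,17.5,-3,0],
  [-9,20.5,-3,0],
  [-9.1,21.1,-2,0],
  [-9.1,21.1,0,0],
  [-9.1,21.1,0,0],
], fingers=3.0)

```text
t: 11.15
position: [0.6593, -0.1014, 0.1701]
orientation: [[-0.0, 1.0, -0.007], [1.0, 0.0, 0.002], [0.002, -0.007, -1.0]]
wrist_force: [-1.2, 0.0, 0.6]
width: 0.0299
```

Emit:
play_rows([
  [0,0,2,0],
  [0,0,4,0],
  [0,0,5.5,0],
  [0,0,6.2,0],
  [0,0,6.2,0],
])

```text
t: 11.65
position: [0.6608, -0.1017, 0.1105]
orientation: [[-0.0, 1.0, -0.002], [1.0, 0.0, 0.001], [0.001, -0.002, -1.0]]
wrist_force: [0.3, 0.1, 1.5]
width: 0.0297
```

```bash
python3 snap.py s10 side 350 430 120 215 6
```

```text
11.65 [ 0.66078114 -0.10175     0.11049964] 0.02969521767506756 [0.25905035 0.12863006 1.51210206]
```

View pics/s10.png

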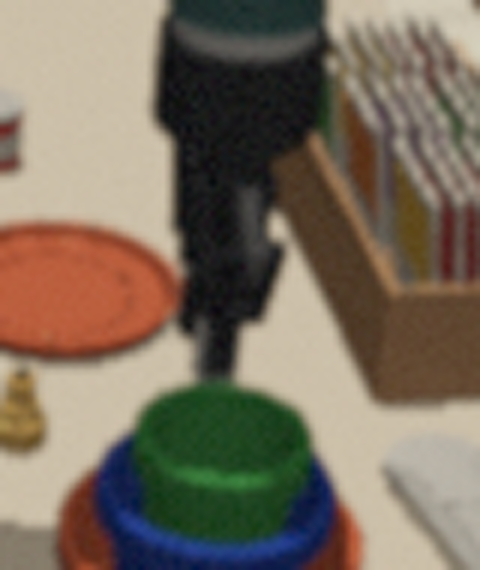

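```bash
cat >> h.py <<'E'
def proj(name,X):
    c=calibration(name);E=np.array(c["extrinsics"]);q=E[:3,:3]@np.array(X)+E[:3,3];return c["fx"]*q[0]/q[2]+c["cx"],c["fy"]*q[1]/q[2]+c["cy"]
E
python3 - <<'E'
from h import *
for z in (.11,.115,.12,.125,.13): print(z,[tuple((np.array(proj("side",(.661,y,z)))-[350,120])*6) for y in (-.131,-.117)])
W=cloud("side",np.load("pics/s10.npz")["d"])
for v in range(170,190,2): print(v,[(W[v,u]*1000).round().tolist() for u in (383,385,387,389)])
E
```

```text
0.11 [(np.float64(214.67336926929477), np.float64(410.2803288834095)), (np.float64(208.18785934529978), np.float64(393.5224108683337))]
0.115 [(np.float64(215.71576943595687), np.float64(401.69703965480795)), (np.float64(209.20092606652838), np.float64(384.98317981161466))]
0.12 [(np.float64(216.76411755740355), np.float64(393.0647740178465)), (np.float64(210.21971175410647), np.float64(376.39574307007405))]
0.125 [(np.float64(217.81846468800518), np.float64(384.3831115827)), (np.float64(211.24426497219304), np.float64(367.759691292028))]
0.13 [(np.float64(218.87886246810956), np.float64(375.6516271345077)), (np.float64(212.27463483636757), np.float64(359.0746104778078))]
170 [[647.0, -130.0, 172.0], [648.0, -148.0, 184.0], [650.0, -157.0, 189.0], [656.0, -158.0, 190.0]]
172 [[648.0, -128.0, 165.0], [648.0, -151.0, 179.0], [653.0, -152.0, 180.0], [660.0, -146.0, 175.0]]
174 [[650.0, -123.0, 155.0], [648.0, -152.0, 173.0], [655.0, -148.0, 170.0], [659.0, -151.0, 172.0]]
176 [[651.0, -122.0, 147.0], [655.0, -131.0, 153.0], [662.0, -126.0, 149.0], [666.0, -130.0, 151.0]]
178 [[651.0, -125.0, 143.0], [656.0, -130.0, 145.0], [661.0, -130.0, 145.0], [666.0, -131.0, 146.0]]
180 [[653.0, -122.0, 134.0], [656.0, -132.0, 140.0], [662.0, -128.0, 137.0], [670.0, -122.0, 133.0]]
182 [[653.0, -124.0, 128.0], [657.0, -129.0, 131.0], [662.0, -131.0, 132.0], [669.0, -126.0, 128.0]]
184 [[660.0, -100.0, 104.0], [666.0, -102.0, 105.0], [673.0, -99.0, 102.0], [678.0, -100.0, 103.0]]
186 [[659.0, -107.0, 102.0], [666.0, -105.0, 100.0], [671.0, -106.0, 100.0], [677.0, -107.0, 100.0]]
188 [[660.0, -108.0, 95.0], [666.0, -107.0, 94.0], [671.0, -108.0, 94.0], [677.0, -109.0, 95.0]]
```

Emit:
play_rows([
  [0,0,1,0],
  [0,0,2,0],
  [0,0,3,0],
  [0,0,3.6,0],
  [0,0,3.6,0],
])

```text
t: 12.2
position: [0.6606, -0.1019, 0.0736]
orientation: [[-0.0, 1.0, -0.003], [1.0, 0.0, 0.001], [0.001, -0.003, -1.0]]
wrist_force: [-0.2, -0.2, 0.6]
width: 0.0304
```

Emit:
play_rows([
  [0,0,0,0],
  [0,0,0,0],
  [0,0,0,0],
  [0,0,0,0],
], fingers=0.3, force=40)

```text
t: 12.6
position: [0.6625, -0.1025, 0.0761]
orientation: [[-0.0, 1.0, 0.001], [1.0, 0.0, -0.001], [-0.001, 0.001, -1.0]]
wrist_force: [0.6, -0.2, 0.4]
width: 0.0091
```

```bash
python3 snap.py s11 side 350 430 120 215 6
```

```text
12.6 [ 0.66252849 -0.10247277  0.07608678] 0.009092954706034393 [ 0.55822943 -0.23511829  0.39091387]
```

View pics/s11.png

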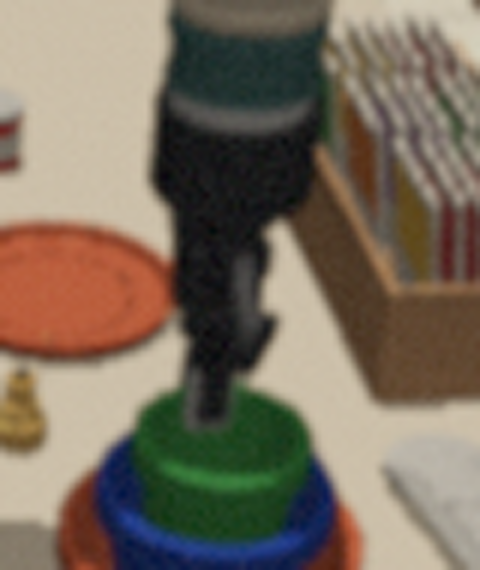

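Emit:
play_rows([
  [0,0,-0.3,0],
  [0,0,-1,0],
  [0,0,-2.5,0],
  [0,0,-4.5,0],
  [0,0,-6.5,0],
  [0,0,-8.5,0],
  [0,0,-10.5,0],
  [0,0,-12.5,0],
  [0,0,-14,0],
  [0,0,-14.5,0],
])

```text
t: 13.65
position: [0.6633, -0.1024, 0.2237]
orientation: [[-0.0, 1.0, 0.004], [1.0, 0.0, -0.001], [-0.001, 0.004, -1.0]]
wrist_force: [0.7, -0.5, -0.9]
width: 0.0088
```

```bash
python3 snap.py s12 side 330 450 60 215 4
```

```text
13.65 [ 0.66325603 -0.10239179  0.2236682 ] 0.008772161875811115 [ 0.73379793 -0.5058772  -0.94786175]
```

View pics/s12.png

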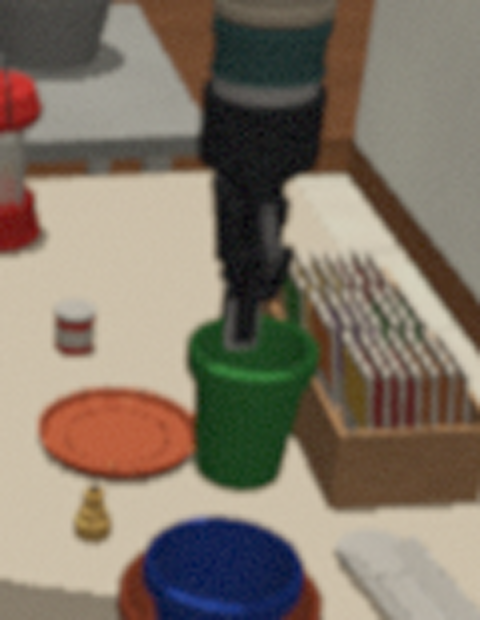

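Emit:
play_rows([
  [1.5,-0.7,0,0],
  [4.5,-2.2,0,0],
  [8,-4,0,0],
  [11.5,-5.7,0,0],
  [15,-7.4,0,0],
  [18.5,-9.2,0,0],
  [22,-10.9,0,0],
  [25.5,-12.7,0,0],
  [29,-14.4,0,0],
  [32,-15.9,0,0],
])

```text
t: 14.7
position: [0.4997, 0.2196, 0.2189]
orientation: [[-0.001, 1.0, -0.003], [1.0, 0.001, -0.0], [-0.0, -0.003, -1.0]]
wrist_force: [1.1, -0.2, -0.9]
width: 0.0092
```

Emit:
play_rows([
  [3.5,-1.7,0,0],
  [7,-3.5,0,0],
  [10.5,-5.2,0,0],
  [13.5,-6.7,0,0],
  [14.7,-7.3,0,0],
  [14.95,-7.4,2,0],
  [14.95,-7.4,5,0],
  [14.95,-7.4,9,0],
  [14.95,-7.4,12,0],
  [14.95,-7.4,12,0],
])

```text
t: 15.7
position: [0.4237, 0.3638, 0.0947]
orientation: [[-0.0, 1.0, -0.01], [1.0, -0.0, -0.007], [-0.007, -0.01, -1.0]]
wrist_force: [-1.0, -1.0, -1.3]
width: 0.0095
```

```bash
python3 snap.py s13 side 240 360 90 190 5
```

```text
15.7 [0.42371242 0.36378503 0.09469855] 0.009511073513652364 [-0.96544671 -0.99333199 -1.25006774]
```

View pics/s13.png

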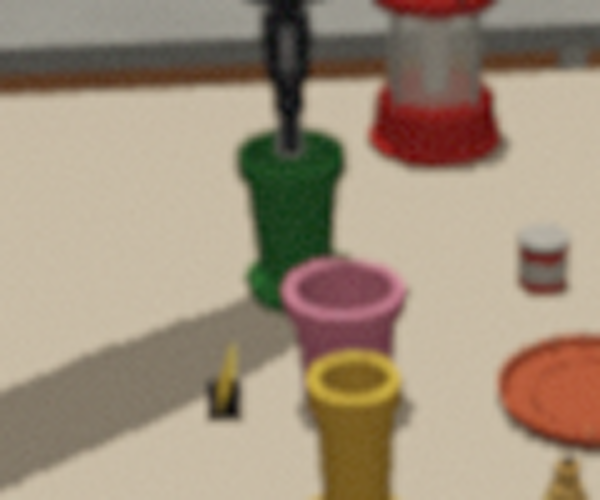

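Emit:
play_rows([
  [0,0,0,0],
  [0,0,0,0],
  [0,0,0.7,0],
  [0,0,1.4,0],
  [0,0,1.4,0],
  [0,0,1.4,0],
])

```text
t: 16.35
position: [0.4285, 0.3671, 0.0861]
orientation: [[-0.0, 1.0, -0.001], [1.0, 0.0, -0.0], [-0.0, -0.001, -1.0]]
wrist_force: [1.0, 0.4, -1.5]
width: 0.0095
```

```bash
python3 - <<'E'
from h import *
p,d=grab_frame("side");q,e=grab_frame("top")
cv2.imwrite("pics/s14.png",cv2.resize(p[90:190,240:360,::-1],None,fx=5,fy=5,interpolation=2))
cv2.imwrite("pics/t14.png",cv2.resize(q[150:260,110:240,::-1],None,fx=5,fy=5,interpolation=2))
W=cloud("top",e).reshape(-1,3);s=(abs(W[:,0]-.43)<.08)&(abs(W[:,1]-.325)<.08);g=mask(q,"green").ravel()
P=W[s&g&(W[:,2]>.09)&(W[:,2]<.14)];print(len(P),np.median(P[:,2]) if len(P) else 0,circ(P,.039) if len(P)>5 else 0)
W=cloud("side",d).reshape(-1,3);s=(abs(W[:,0]-.43)<.08)&(abs(W[:,1]-.325)<.08);g=mask(p,"green").ravel()
P=W[s&g&(W[:,2]>.10)&(W[:,2]<.15)];print(len(P),P.max(0),P.min(0))
E
```

```text
159 0.11510497554352028 (array([0.42740714, 0.32805196]), np.float64(0.0018689191011531294))
119 [0.46336456 0.36271958 0.11614841] [0.39303804 0.28107531 0.10031823]
```

View pics/s14.png

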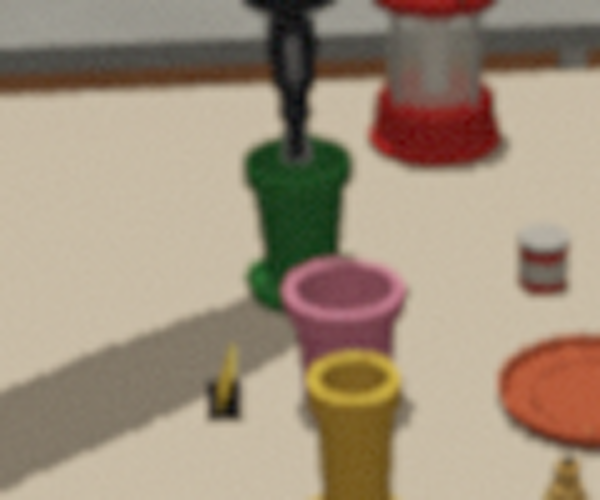

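View pics/t14.png

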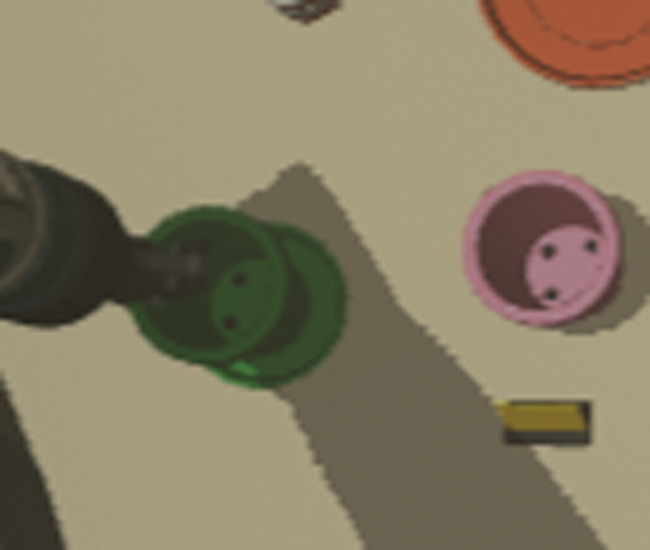

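The rim centre is at (0.427,0.328) by the top camera, against the saucer at (0.429,0.328), with about 13–15 mm still to go down.

Emit:
play_rows([
  [0,0.1,0.5,0],
  [0,0.1,1.0,0],
  [0,0.1,1.2,0],
  [0,0.1,1.3,0],
  [0,0.1,1.4,0],
  [0,0.1,1.45,0],
  [0,0.1,1.5,0],
  [0,0.1,1.5,0],
])

```text
t: 17.25
position: [0.4302, 0.3679, 0.0721]
orientation: [[-0.0, 1.0, 0.001], [1.0, 0.0, 0.001], [0.001, 0.001, -1.0]]
wrist_force: [-2.2, 0.6, 3.2]
width: 0.0093
```

Emit:
play_rows([
  [0,0,0,0],
  [0,0,0,0],
  [0,0,0,0],
  [0,0,-1,0],
  [0,0,-3,0],
  [0,0,-6,0],
  [0,0,-9,0],
  [0,0,-11,0],
], fingers=3.0)

```text
t: 18.05
position: [0.4308, 0.3678, 0.1845]
orientation: [[-0.0, 1.0, 0.003], [1.0, 0.0, 0.002], [0.002, 0.003, -1.0]]
wrist_force: [-0.0, 0.4, 0.3]
width: 0.0304
```

```bash
python3 - <<'E'
from h import *
p,d=grab_frame("side");q,e=grab_frame("top")
cv2.imwrite("pics/s15.png",cv2.resize(p[90:190,240:360,::-1],None,fx=5,fy=5,interpolation=2))
W=cloud("top",e).reshape(-1,3);s=(abs(W[:,0]-.43)<.08)&(abs(W[:,1]-.325)<.08);g=mask(q,"green").ravel()
P=W[s&g&(W[:,2]>.09)&(W[:,2]<.14)];print(len(P),np.median(P[:,2]) if len(P) else 0,circ(P,.039) if len(P)>5 else 0)
E
```

```text
176 0.10115385765256368 (array([0.42888491, 0.32947817]), np.float64(0.0019554956664923373))
```

View pics/s15.png

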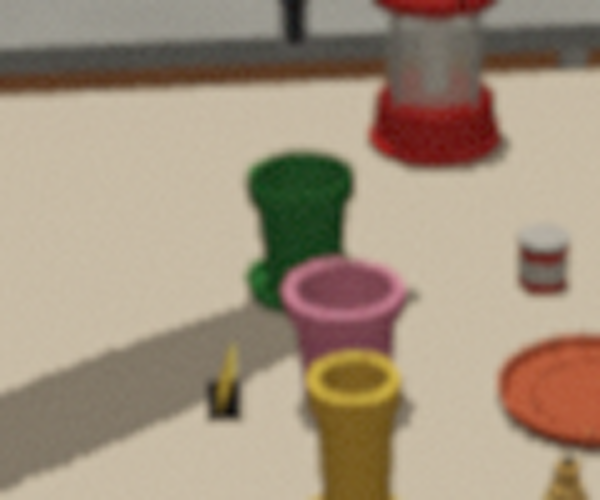

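```bash
python3 - <<'E'
from h import *
q,e=grab_frame("top")
W=cloud("top",e).reshape(-1,3);s=(abs(W[:,0]-.66)<.09)&(abs(W[:,1]+.141)<.09);g=mask(q,"blue").ravel()
P=W[s&g&(W[:,2]>.068)&(W[:,2]<.085)];print(len(P),np.median(P[:,2]),circ(P,.054),(P.min(0)+P.max(0))/2,np.ptp(P,axis=0))
g=mask(q,"red").ravel();P=W[s&g&(W[:,2]>.039)&(W[:,2]<.054)];print(len(P),np.median(P[:,2]),circ(P,.071),(P.min(0)+P.max(0))/2,np.ptp(P,axis=0))
print(read_state()["position"])
cv2.imwrite("pics/t16.png",cv2.resize(q[90:260,130:430,::-1],(750,425),interpolation=2))
E
```

```text
62 0.07551049653382447 (array([ 0.66125347, -0.13969769]), np.float64(0.0016022832028187246)) [ 0.66155993 -0.14102204  0.07478234] [0.10780179 0.10569841 0.01201068]
436 0.045041086331271574 (array([ 0.66119629, -0.1405733 ]), np.float64(0.0030312884189965758)) [ 0.6598056  -0.1401162   0.04604781] [0.14765764 0.14583989 0.0140437 ]
[0.43119006 0.36812633 0.18370381]
```

View pics/t16.png

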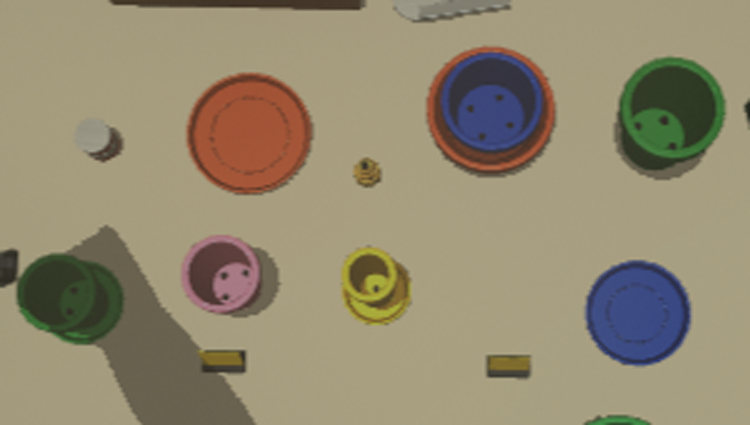

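Emit:
play_rows([
  [-1.5,0.75,0,0],
  [-4.5,2.3,0,0],
  [-8,4.1,0,0],
  [-11.5,5.8,0,0],
  [-15,7.6,0,0],
  [-18.5,9.4,0,0],
  [-22,11.2,0,0],
  [-25.5,13,0,0],
  [-29,14.7,0,0],
  [-32,16.3,0,0],
])

```text
t: 19.2
position: [0.592, 0.0444, 0.1794]
orientation: [[0.001, 1.0, -0.004], [1.0, -0.001, -0.001], [-0.001, -0.004, -1.0]]
wrist_force: [0.1, -0.3, 0.2]
width: 0.0297
```

Emit:
play_rows([
  [-3.5,1.8,0,0],
  [-7,3.6,0,0],
  [-10.5,5.4,0,0],
  [-12.8,6.5,0,0],
  [-13.4,6.8,1,0],
  [-13.45,6.8,4,0],
  [-13.45,6.8,7,0],
  [-13.45,6.8,9,0],
  [-13.45,6.8,10,0],
  [-13.45,6.8,10,0],
])

```text
t: 20.2
position: [0.658, -0.0863, 0.0783]
orientation: [[-0.001, 1.0, -0.006], [1.0, 0.001, 0.001], [0.001, -0.006, -1.0]]
wrist_force: [-1.1, 0.0, 1.0]
width: 0.03
```

```bash
python3 snap.py s17 side 340 440 120 230 6
```

```text
20.2 [ 0.65799063 -0.08631512  0.07828896] 0.02998514556677247 [-1.1056554   0.01707692  0.96609675]
```

View pics/s17.png

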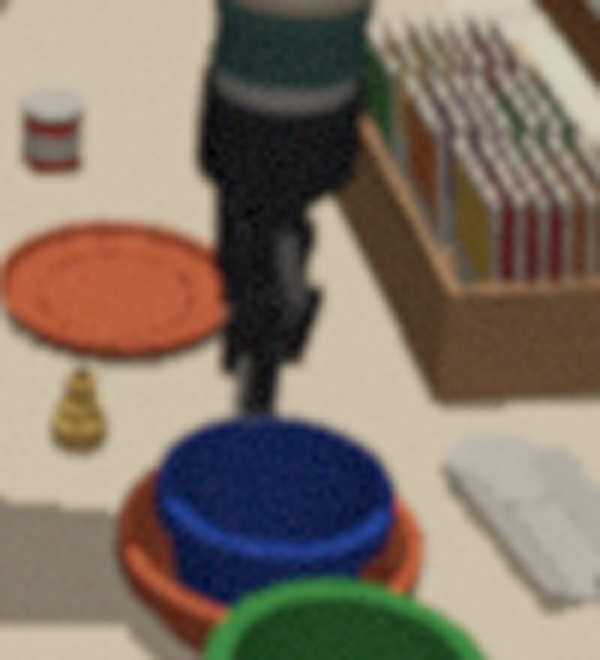

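The tips are at about (382,189), just above and straddling the azalea pot's far rim. I'll go down and grip.

Emit:
play_rows([
  [0,0,1,0],
  [0,0,2,0],
  [0,0,3,0],
  [0,0,3.5,0],
  [0,0,3.5,0],
  [0,0,3.5,0],
])

```text
t: 20.85
position: [0.6609, -0.0871, 0.0463]
orientation: [[-0.0, 1.0, -0.0], [1.0, 0.0, 0.0], [0.0, -0.0, -1.0]]
wrist_force: [-0.1, 0.7, -0.3]
width: 0.0301
```

Emit:
play_rows([
  [0,0,0,0],
  [0,0,0,0],
  [0,0,0,0],
  [0,0,0,0],
], fingers=0.3, force=50)

```text
t: 21.25
position: [0.662, -0.0876, 0.0474]
orientation: [[-0.0, 1.0, 0.002], [1.0, 0.0, -0.001], [-0.001, 0.002, -1.0]]
wrist_force: [1.3, -0.9, 3.3]
width: 0.009
```

Emit:
play_rows([
  [0,0,-0.3,0],
  [0,0,-1,0],
  [0,0,-2,0],
  [0,0,-3.5,0],
  [0,0,-5.5,0],
  [0,0,-7.5,0],
  [0,0,-9,0],
  [0,0,-10,0],
  [0,0,-10,0],
])

```text
t: 22.15
position: [0.6623, -0.0874, 0.1488]
orientation: [[-0.0, 1.0, 0.004], [1.0, 0.0, -0.001], [-0.001, 0.004, -1.0]]
wrist_force: [0.6, 0.1, -0.4]
width: 0.0086
```

```bash
python3 snap.py s18 side 330 450 90 235 4
```

```text
22.15 [ 0.66230397 -0.08742471  0.14881432] 0.008553636556518085 [ 0.56725515  0.08437389 -0.37293546]
```

View pics/s18.png

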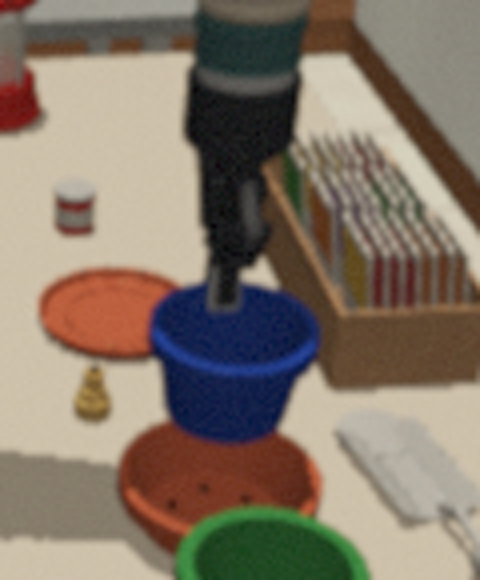

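Emit:
play_rows([
  [-0.3,-1.5,0,0],
  [-1.5,-4.5,0,0],
  [-3.5,-8,0,0],
  [-6,-11,0,0],
  [-8.6,-14,0,0],
  [-11.2,-17,0,0],
  [-14,-20,0,0],
  [-16.5,-22.5,0,0],
  [-17.6,-23.25,0,0],
  [-17.6,-23.25,0,0],
])

```text
t: 23.2
position: [0.4271, -0.2639, 0.1455]
orientation: [[0.003, 1.0, -0.001], [1.0, -0.003, 0.001], [0.001, -0.001, -1.0]]
wrist_force: [0.3, 0.6, -0.8]
width: 0.0087
```

Emit:
play_rows([
  [0,0,0.5,0],
  [0,0,2.5,0],
  [0,0,5,0],
  [0,0,7,0],
  [0,0,8,0],
  [0,0,8.5,0],
  [0,0,8.5,0],
  [0,0,8.5,0],
])

```text
t: 24.0
position: [0.4293, -0.2635, 0.0621]
orientation: [[-0.001, 1.0, 0.001], [1.0, 0.001, -0.001], [-0.001, 0.001, -1.0]]
wrist_force: [0.8, -0.5, -0.9]
width: 0.0088
```

```bash
python3 - <<'E'
from h import *
print(read_state()["position"])
p,d=grab_frame("side");q,e=grab_frame("top")
cv2.imwrite("pics/s19.png",cv2.resize(p[180:310,240:390,::-1],None,fx=4,fy=4,interpolation=2))
cv2.imwrite("pics/t19.png",cv2.resize(q[160:270,320:450,::-1],None,fx=5,fy=5,interpolation=2))
W=cloud("top",e).reshape(-1,3);s=(abs(W[:,0]-.43)<.09)&(abs(W[:,1]+.315)<.09);g=mask(q,"blue").ravel()
P=W[s&g&(W[:,2]>.07)&(W[:,2]<.11)];print(len(P),np.median(P[:,2]) if len(P) else 0,circ(P,.054) if len(P)>5 else 0, P.min(0),P.max(0))
E
```

```text
[ 0.42934747 -0.26348708  0.06214921]
63 0.08820346223808118 (array([ 0.4257301 , -0.31592997]), np.float64(0.0016952931093713742)) [ 0.3695208  -0.37185979  0.08210065] [ 0.43460378 -0.32576728  0.09330309]
```

View pics/s19.png

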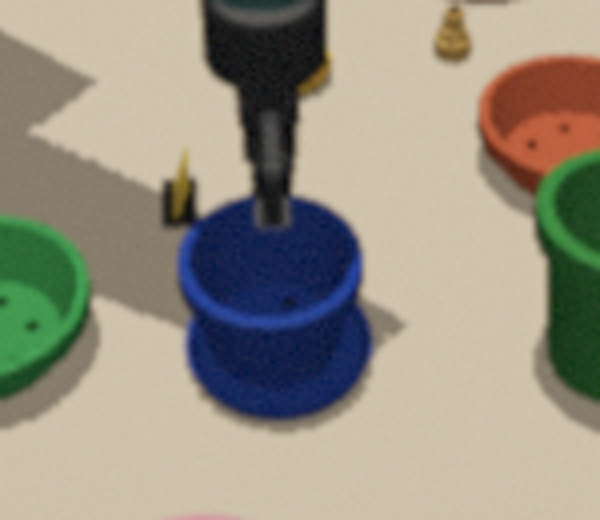

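View pics/t19.png

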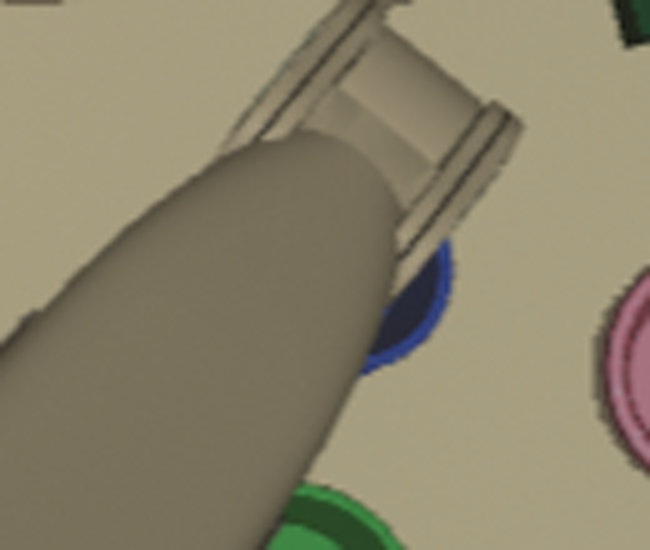

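The pot is slightly on the −x side (about 2–3 mm), so I'll nudge it +2 mm and set it down.

Emit:
play_rows([
  [0,0.2,0.5,0],
  [0,0.2,1.0,0],
  [0,0.2,1.2,0],
  [0,0.2,1.3,0],
  [0,0.2,1.4,0],
  [0,0.2,1.5,0],
  [0,0.2,1.55,0],
  [0,0.2,1.55,0],
])

```text
t: 24.9
position: [0.4309, -0.263, 0.047]
orientation: [[-0.001, 1.0, 0.001], [1.0, 0.001, 0.0], [0.0, 0.001, -1.0]]
wrist_force: [-1.0, 4.7, 9.1]
width: 0.0085
```

Contact at 9 N, so I'm releasing.

Emit:
play_rows([
  [0,0,0,0],
  [0,0,0,0],
  [0,0,0,0],
  [0,0,-1,0],
  [0,0,-3,0],
  [0,0,-6,0],
  [0,0,-9,0],
  [0,0,-12,0],
], fingers=3.0)

```text
t: 25.7
position: [0.4303, -0.2632, 0.1676]
orientation: [[-0.0, 1.0, 0.0], [1.0, 0.0, -0.0], [-0.0, 0.0, -1.0]]
wrist_force: [1.2, 0.9, 0.0]
width: 0.0298
```

Emit:
play_rows([
  [1.5,1.5,0,0],
  [4.5,4.5,0,0],
  [7.5,7.5,0,0],
  [10.5,10.5,0,0],
  [13.5,13.5,0,0],
  [16.3,16.3,0,0],
  [17,17,0,0],
])

```text
t: 26.4
position: [0.6031, -0.0907, 0.1666]
orientation: [[-0.004, 1.0, 0.002], [1.0, 0.004, 0.0], [0.0, 0.002, -1.0]]
wrist_force: [-0.4, -0.2, -0.3]
width: 0.0299
```

```bash
python3 - <<'E'
from h import *
print(read_state()["position"])
p,d=grab_frame("side");q,e=grab_frame("top")
cv2.imwrite("pics/s20.png",cv2.resize(p[160:310,240:430,::-1],None,fx=4,fy=4,interpolation=2))
cv2.imwrite("pics/t20.png",cv2.resize(q[90:260,130:430,::-1],(750,425),interpolation=2))
W=cloud("top",e).reshape(-1,3);s=(abs(W[:,0]-.43)<.09)&(abs(W[:,1]+.315)<.09);g=mask(q,"blue").ravel()
P=W[s&g&(W[:,2]>.07)&(W[:,2]<.11)];print(len(P),np.median(P[:,2]) if len(P) else 0,circ(P,.054) if len(P)>5 else 0, P.min(0),P.max(0))
P=W[s&(W[:,2]>.009)&(W[:,2]<.02)];print("saucer",circ(P,.059),P.min(0),P.max(0))
s=(abs(W[:,0]-.66)<.09)&(abs(W[:,1]+.141)<.09)
g=mask(q,"red").ravel();P=W[s&g&(W[:,2]>.039)&(W[:,2]<.054)];print(len(P),np.median(P[:,2]),circ(P,.071),(P.min(0)+P.max(0))/2,np.ptp(P,axis=0))
E
```

```text
[ 0.60313466 -0.09066641  0.16657942]
223 0.07585611151920446 (array([ 0.42660039, -0.31597262]), np.float64(0.0020229896256581457)) [ 0.37039737 -0.37105316  0.0700171 ] [ 0.48064264 -0.26188636  0.08409925]
saucer (array([ 0.40739391, -0.28166148]), np.float64(0.022547723618395993)) [ 0.36627379 -0.39845856  0.00901074] [ 0.50129342 -0.25244306  0.01987332]
268 0.044563869620035335 (array([ 0.66066349, -0.13856702]), np.float64(0.0027470943242552458)) [ 0.6609252  -0.15826182  0.04530187] [0.14725181 0.10961735 0.01258307]
```

View pics/s20.png

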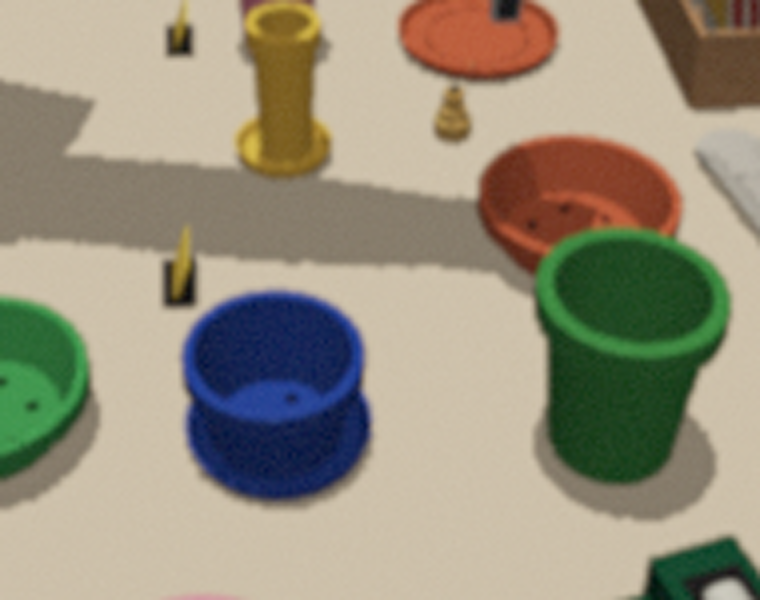

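View pics/t20.png

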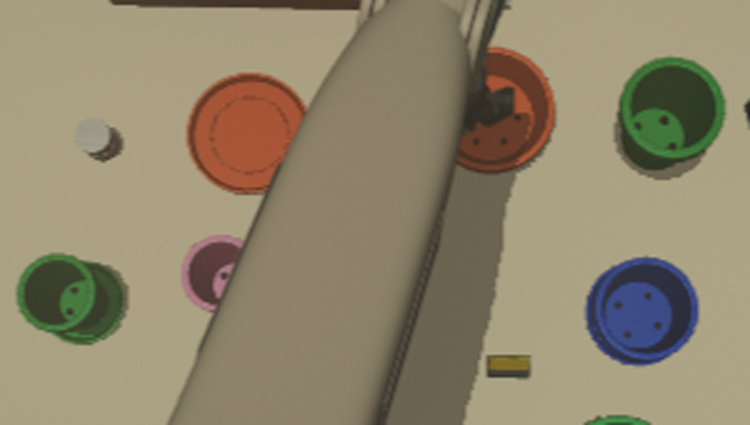

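The azalea pot stands at (0.427,−0.316) with its rim at 76 mm, as it should. The bowl is next.

Emit:
play_rows([
  [0.6,1.5,0,0],
  [1.8,4.5,0,0],
  [2.4,6,1,0],
  [2.4,6.05,4,0],
  [2.4,6.05,7,0],
  [2.4,6.05,9.5,0],
  [2.4,6.05,10.5,0],
  [2.4,6.05,10.5,0],
])

```text
t: 27.3
position: [0.6585, -0.07, 0.0593]
orientation: [[0.001, 1.0, -0.004], [1.0, -0.001, 0.001], [0.001, -0.004, -1.0]]
wrist_force: [0.2, 0.1, 0.4]
width: 0.03
```

```bash
python3 snap.py s21 side 340 440 120 240 5
```

```text
27.3 [ 0.65849948 -0.07002195  0.05929565] 0.030017214942099482 [0.22427218 0.09822771 0.42047006]
```

View pics/s21.png

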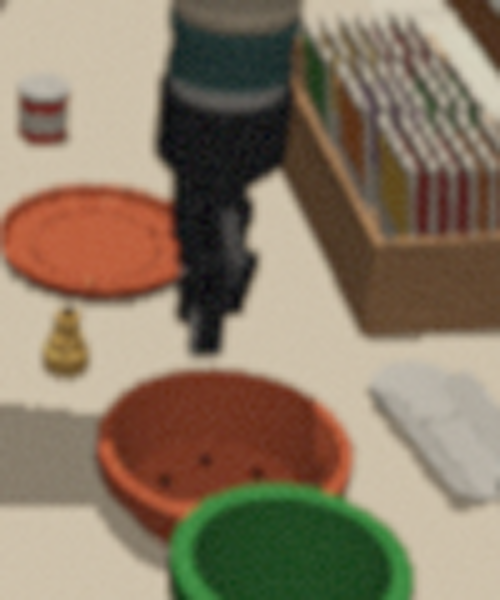

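Emit:
play_rows([
  [0,0,1,0],
  [0,0,2,0],
  [0,0,3,0],
  [0,0,3.8,0],
  [0,0,4.2,0],
  [0,0,4.2,0],
])

```text
t: 27.95
position: [0.6601, -0.0689, 0.0177]
orientation: [[-0.0, 1.0, -0.002], [1.0, 0.0, 0.0], [0.0, -0.002, -1.0]]
wrist_force: [0.8, -1.5, 0.2]
width: 0.0298
```

```bash
python3 snap.py s22 side 340 440 120 240 5
```

```text
27.95 [ 0.66005247 -0.0689079   0.017732  ] 0.029751594629203796 [ 0.84795151 -1.48002828  0.24006079]
```

View pics/s22.png

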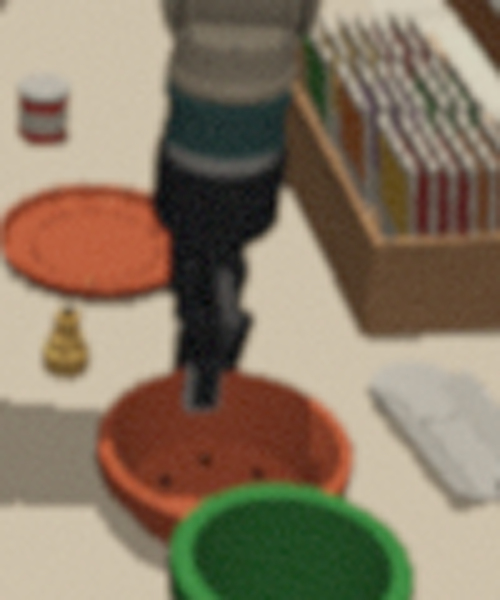

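The fingers straddle the bowl's far wall at about (380,200). I'm gripping and lifting.

Emit:
play_rows([
  [0,0,0,0],
  [0,0,0,0],
  [0,0,0,0],
  [0,0,0,0],
], fingers=0.3, force=60)

```text
t: 28.4
position: [0.6621, -0.0694, 0.0199]
orientation: [[-0.0, 1.0, 0.002], [1.0, 0.0, -0.001], [-0.001, 0.002, -1.0]]
wrist_force: [1.0, 0.1, 3.2]
width: 0.0101
```

Emit:
play_rows([
  [0,0,-0.3,0],
  [0,0,-1,0],
  [0,0,-2,0],
  [0,0,-3.5,0],
  [0,0,-5.5,0],
  [0,0,-7.5,0],
  [0,0,-9,0],
  [0,0,-10,0],
  [0,0,-10,0],
])

```text
t: 29.3
position: [0.6621, -0.0693, 0.1211]
orientation: [[-0.0, 1.0, 0.003], [1.0, 0.0, -0.0], [-0.0, 0.003, -1.0]]
wrist_force: [0.5, 0.3, -1.7]
width: 0.0094
```

```bash
python3 snap.py s23 side 330 450 90 235 4
```

```text
29.3 [ 0.66214043 -0.06933674  0.12108785] 0.009413984640573438 [ 0.53391859  0.32312463 -1.70914775]
```

View pics/s23.png

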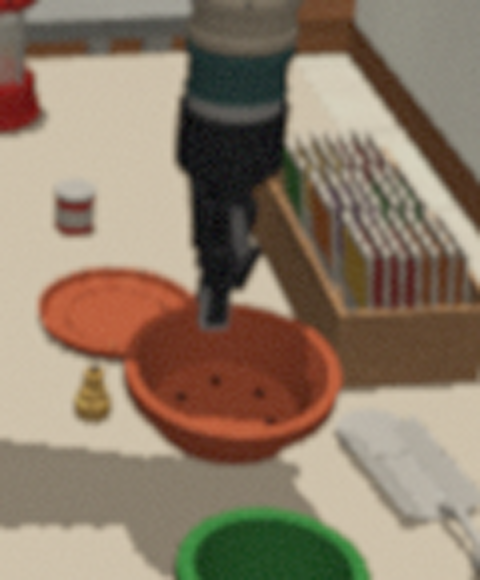

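Emit:
play_rows([
  [1.5,-0.1,0,0],
  [4.5,-0.4,0,0],
  [8,-0.7,0,0],
  [12,-1.1,0,0],
  [16,-1.5,0,0],
  [20,-1.8,0,0],
  [24,-2.2,0,0],
  [27,-2.5,0,0],
  [28.3,-2.6,0,0],
  [28.5,-2.6,0,0],
])

```text
t: 30.35
position: [0.6334, 0.2179, 0.1177]
orientation: [[-0.003, 1.0, -0.002], [1.0, 0.003, -0.0], [-0.0, -0.002, -1.0]]
wrist_force: [0.6, -1.2, -1.3]
width: 0.0092
```

Emit:
play_rows([
  [0,0,0,0],
  [0,0,1.5,0],
  [0,0,4,0],
  [0,0,6,0],
  [0,0,7,0],
  [0,0,7.5,0],
  [0,0,7.5,0],
  [0,0,7.5,0],
])

```text
t: 31.15
position: [0.6358, 0.2157, 0.0448]
orientation: [[0.0, 1.0, 0.002], [1.0, -0.0, 0.0], [0.0, 0.002, -1.0]]
wrist_force: [0.3, -0.1, -1.9]
width: 0.0095
```

```bash
python3 - <<'E'
from h import *
print(read_state()["position"])
p,d=grab_frame("side");q,e=grab_frame("top")
cv2.imwrite("pics/s24.png",cv2.resize(p[100:230,300:450,::-1],None,fx=4,fy=4,interpolation=2))
cv2.imwrite("pics/t24.png",cv2.resize(q[90:200,170:300,::-1],None,fx=5,fy=5,interpolation=2))
W=cloud("top",e).reshape(-1,3);s=(abs(W[:,0]-.635)<.1)&(abs(W[:,1]-.145)<.1);g=mask(q,"red").ravel()
P=W[s&g&(W[:,2]>.06)&(W[:,2]<.09)];print(len(P),np.median(P[:,2]) if len(P) else 0,circ(P,.071) if len(P)>5 else 0, P.min(0),P.max(0))
E
```

```text
[0.63576388 0.21569854 0.04475919]
299 0.06477930953315436 (array([0.63324728, 0.14368011]), np.float64(0.003079636304302038)) [0.56073807 0.07120591 0.06002896] [0.70690652 0.21795684 0.07589902]
```

View pics/s24.png

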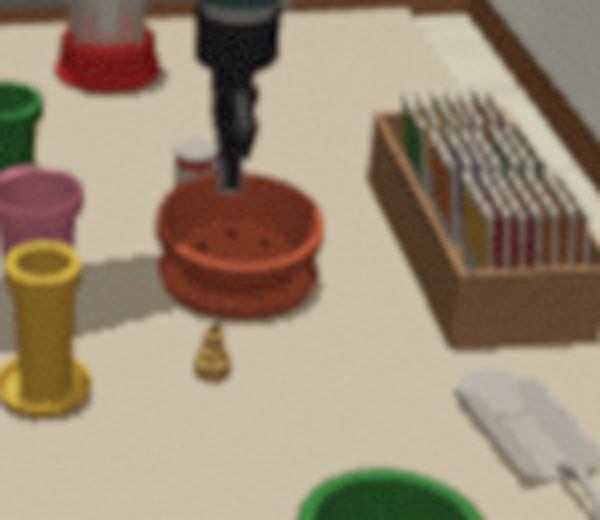

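View pics/t24.png

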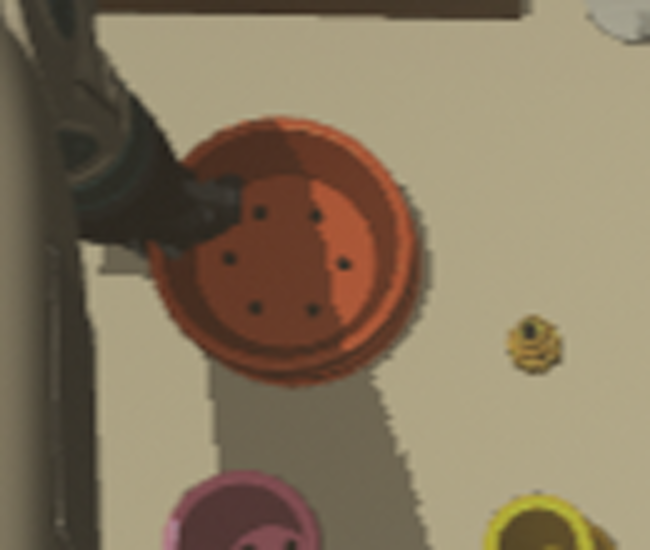

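The bowl's rim centre is at (0.633,0.144), against the saucer at (0.635,0.145). I'll lower it in small steps to contact.

Emit:
play_rows([
  [0.1,0.1,0.5,0],
  [0.1,0.1,1.0,0],
  [0.1,0.1,1.3,0],
  [0.1,0.1,1.5,0],
  [0.1,0.1,1.7,0],
  [0.1,0.1,1.8,0],
  [0.1,0.1,1.8,0],
])

```text
t: 31.95
position: [0.6368, 0.2178, 0.0271]
orientation: [[-0.001, 1.0, 0.002], [1.0, 0.001, 0.001], [0.001, 0.002, -1.0]]
wrist_force: [-1.7, 3.9, 5.1]
width: 0.0092
```

Emit:
play_rows([
  [0,0,0.1,0],
  [0,0,0.2,0],
  [0,0,0.3,0],
  [0,0,0.3,0],
])

```text
t: 32.35
position: [0.6373, 0.2182, 0.025]
orientation: [[-0.001, 1.0, 0.003], [1.0, 0.001, 0.002], [0.002, 0.003, -1.0]]
wrist_force: [-1.5, 5.2, 8.8]
width: 0.0093
```

```bash
cat > b.py <<'E'
from h import *
import sys
n=sys.argv[1]
p,d=grab_frame("side");q,e=grab_frame("top")
cv2.imwrite(f"pics/s{n}.png",cv2.resize(p[140:190,320:400,::-1],None,fx=9,fy=9,interpolation=2))
W=cloud("top",e).reshape(-1,3);s=(abs(W[:,0]-.635)<.1)&(abs(W[:,1]-.145)<.1);g=mask(q,"red").ravel()
P=W[s&g&(W[:,2]>.044)&(W[:,2]<.065)];c,_=circ(P,.071);print(len(P),c,_)
r=np.hypot(P[:,0]-c[0],P[:,1]-c[1]);P=P[(r>.067)&(r<.077)]
A=np.c_[P[:,:2]-c,np.ones(len(P))];print("rim plane slope,z",np.linalg.lstsq(A,P[:,2],rcond=None)[0])
E
python3 b.py 25
```

```text
421 [0.63396781 0.14764249] 0.0032355264411147522
rim plane slope,z [-0.00283966  0.01282536  0.0501643 ]
```

View pics/s25.png

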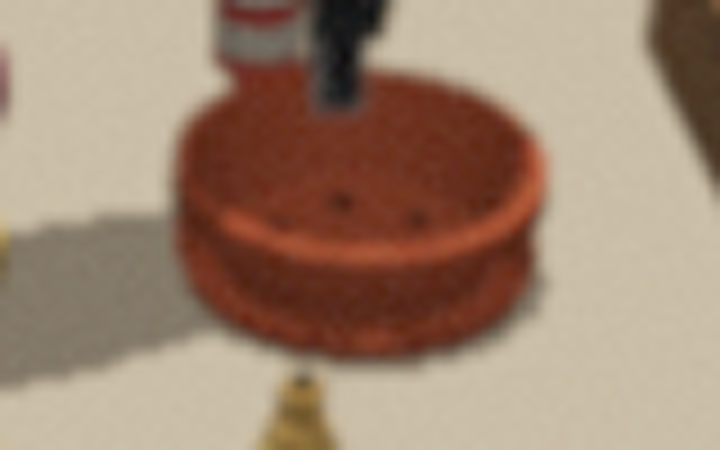

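The rim plane is at 50 mm with a 0.013 slope, which is as good as flat. Releasing.

Emit:
play_rows([
  [0,0,0,0],
  [0,0,0,0],
  [0,0,0,0],
  [0,0,-0.5,0],
  [0,0,-2,0],
  [0,0,-4,0],
  [0,0,-7,0],
  [0,0,-10,0],
  [0,0,-13,0],
], fingers=3.0)

```text
t: 33.35
position: [0.6361, 0.2167, 0.1554]
orientation: [[-0.0, 1.0, 0.001], [1.0, 0.0, 0.0], [0.0, 0.001, -1.0]]
wrist_force: [0.2, 0.5, -1.0]
width: 0.0301
```

Emit:
play_rows([
  [2,-0.5,-1,0],
  [5,-1.5,-3,0],
  [9,-3,-5,0],
  [13,-5,-6,0],
  [17,-7,-6,0],
  [21,-9,-6,0],
  [25,-11,-6,0],
  [28,-13,-6,0],
  [29,-14,-6,0],
  [29,-14,-6,0],
])

```text
t: 34.35
position: [0.4944, 0.5082, 0.2139]
orientation: [[-0.003, 1.0, 0.001], [1.0, 0.003, 0.0], [0.0, 0.001, -1.0]]
wrist_force: [0.4, -1.0, 0.0]
width: 0.03
```

```bash
python3 b.py 26; python3 - <<'E'
from h import *
q,e=grab_frame("top");p,d=grab_frame("side")
cv2.imwrite("pics/t27.png",cv2.resize(q[80:270,110:430,::-1],(800,475),interpolation=2))
cv2.imwrite("pics/s27.png",cv2.resize(p[110:310,220:420,::-1],(600,600),interpolation=2))
W=cloud("top",e).reshape(-1,3)
C=[("tall","yellow",(.4495,-.0115),.026,.126,.041),("herb","green",(.429,.328),.039,.102,.049),("az","blue",(.4288,-.3165),.054,.076,.062),("bowl","red",(.635,.145),.071,.05,.074)]
for n,col,c,r,z,rs in C:
    dd=np.hypot(W[:,0]-c[0],W[:,1]-c[1]);g=mask(q,col).ravel()
    P=W[(dd<r+.03)&g&(abs(W[:,2]-z)<.006)];f,_=circ(P,r);rr=np.hypot(P[:,0]-f[0],P[:,1]-f[1]);P=P[abs(rr-r)<.006]
    print(n,"rim",f,"z,slope",np.linalg.lstsq(np.c_[P[:,:2]-f,np.ones(len(P))],P[:,2],rcond=None)[0])
# saucers from color contours, lower part visible; compare mask vs initial image
q0=np.load("pics/top0.npz")["p"]
E
```

```text
475 [0.63409061 0.14764318] 0.0031797848639060593
rim plane slope,z [-0.00562068 -0.00210219  0.04945931]
tall rim [ 0.45129775 -0.01109115] z,slope [ 0.01385537 -0.00050129  0.12553545]
herb rim [0.4290556  0.32917832] z,slope [-0.00397823 -0.01428     0.10108626]
az rim [ 0.42670839 -0.31585429] z,slope [-0.00168319 -0.00294604  0.07564037]
bowl rim [0.63408353 0.14790569] z,slope [-0.00198916 -0.00230136  0.04900582]
```

View pics/t27.png

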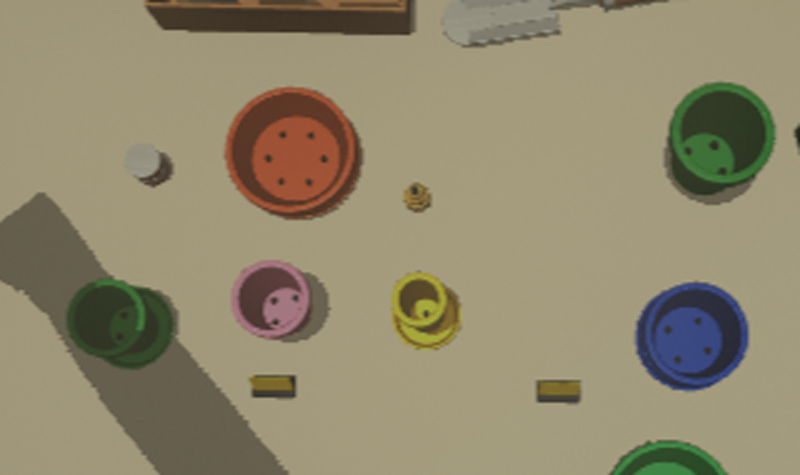

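View pics/s27.png

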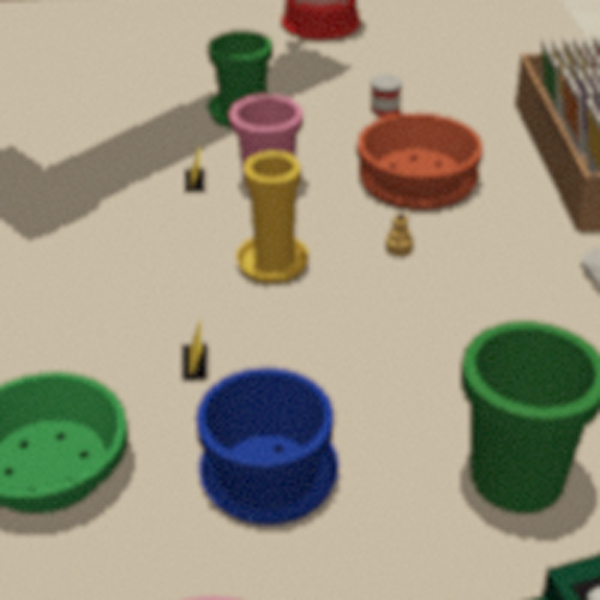

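All four rims are at the expected heights within 1 mm, and the centres are within about 3 mm of the saucers. Slopes are under 0.015, and the connector and tin stand where they were. Handing in.

```bash
python3 -c "
from h import *
print(order.close_job())"
```

```text
the job is handed in; nothing more can be done
None
```

All four pots are out of the nest, each upright on the saucer of its own colour, and I handed the job in at about 34 s of the 112 s. The hand-in reports no verdict.

I gripped the tall pot across its rim. The other three I held by the rim wall and lowered until they made light contact (at most about 9 N) before letting go.

My last camera check, against the saucer positions measured at the start:

| Pot | Rim centre from saucer centre | Rim height, measured (expected) | Rim slope |
|---|---|---|---|
| Tall (yellow) | about 2 mm | 125.5 mm (126) | 0.014 |
| Herb (green) | about 1 mm | 101 mm (102) | 0.015 |
| Azalea (blue) | about 2 mm | 75.6 mm (76) | 0.003 |
| Bowl (terracotta) | about 3 mm | 49 mm (50) | 0.003 |

- **Other objects:** in the final pictures the connector, the tin and the look-alikes appear where they started; I judged this by eye and did not re-measure them. I also did not re-measure the saucers with the pots on them.
- **Tool data that disagreed:** the fingertips stood about 15–25 mm behind the reported TCP, not 25 mm ahead of it as stated. A first closing above the tall pot caught nothing and confirmed this, so I worked with the offset measured by camera.
- **Measurement that disagreed:** the first colour fit of the blue saucer gave the wrong size (52 instead of 62 mm radius). I replaced it with one from the rim depth and colour edge before placing anything there.

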